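# Load and tighten the small cheese press

## Task

Get the little cheese press going, without disturbing the things around it: stand the espresso cup upright on the worktop under the tray's spout, and set the filled mould squarely on the two ribs in the middle of the tray, its long side running from post to post. Then swing the bar round its pivot post until it is fully home against the other post. Finally turn the T-handle clockwise until the spring foot bears down hard on the mould and the handle has clearly stiffened, and let go, leaving everything so.

Things in the scene. Friction and masses are not known exactly. Their poses are not given: they have to be found in the camera images.
- mould: filled cheese mould: white perforated rectangular box, 60 x 104 mm and 70 mm tall, with a wooden follower board standing 6 mm proud of it (76 mm overall), 0.55 to 0.9 kg; rigid. Origin: centre of its underside; z up, x across its 60 mm width, y along its 104 mm length. Starts on the worktop further to the right
- cup: dark espresso cup, 53 mm tall, rim 64 mm across, foot 46 mm across, one handle. Origin on the worktop under it, 13.5 mm off the round body's axis; the handle points along -y of its frame: a 12 mm thick upright loop (thick along x), 25 to 45 mm out from the origin and 16 to 53 mm high. Starts upright on the worktop, right of the press
- cup_centre (a point): point on the round axis of the espresso cup, at the underside
- press: the cheese press, fixed; its heading varies. Origin on the worktop under its middle; x away from the spout, y to the left-hand post, z up. Beech board 116 x 204 mm on legs, underside 54 mm up; on it a steel tray 108 x 192 mm, rim to 86 mm up; two steel posts 14 mm thick at y = +75 (pivot post) and -75 mm, capped at 235 mm height
- press_bed (a point): middle of the tray at the top of its two drain ribs, 83 mm above the worktop, where the middle of the mould's underside is to rest; axes as press. The ribs run along x, 70 mm long, 8 mm wide, 64 mm apart
- spout_tip (a point): tip of the tray's spout, a 26 mm wide channel that juts 34 mm out of the front (-x) edge of the press; its underside there is 68 mm above the worktop. Axes as press
- press_pivot (a point): axis of the pivot post at mid height of the swing bar, 214 mm above the worktop; axes as press
- bar_end (a point): point on the swing bar's middle line, 140 mm from the pivot axis, at mid thickness. The bar is flat steel, 32 mm wide, 12 mm thick, reaches 171 mm from the pivot and carries the screw 75 mm from it; a notch near its free end takes the other post when home. Axes turn with the bar: y from pivot to free end, x toward the side that leads when it is pushed home
- press_bar (a joint): angle of the swing bar: 0 is fully home (over the tray, against the other post, where it stops); starts at 1.75 to 2.05 rad, swung out to the back left. Seen from above it turns clockwise to go home. Light friction (about 0.12 N m), stays where it is left
- t_handle (a point): middle of the T-handle on top of the screw, 256 mm above the worktop with the screw fully up, sinking as it is screwed down; its x axis runs along the T's cross piece, which is 100 mm long, 16 mm wide and 18 mm tall; z up. The flat top of the swing bar is 36 mm below it with the screw fully up, 26 mm when fully tight
- press_screw (a joint): turn of the T-handle: 0 is fully up, grows clockwise as seen from above, to at most 4.5 rad; starts at 0.3 to 0.8. Each radian lowers the spindle by 2.5 mm. The foot meets the follower of a mould standing on the ribs at about 1.6 rad; running free the screw takes 0.13 N m, rising with the spring to about 0.25 N m; it does not turn back by itself
- foot_face (a point): centre of the underside of the round spring foot (48 mm across) at the screw's lower end, 163 mm above the worktop with the screw fully up; a mould on the ribs reaches 159 mm
- press_foot (a joint): compression of the foot's spring, m: 0 when the foot hangs free, goes solid at 0.006; 8 N per mm. The mould counts as clamped from 0.003 on (24 N; about 2.8 rad of the screw)
- timer: bystander: red clockwork kitchen timer, 68 mm across, 55 mm tall; origin under its middle; leave it alone
- spoon: bystander: wooden spoon, 295 mm long, lying on the worktop; origin under its middle, x along it; leave it alone
- pepper_mill: bystander: wooden pepper mill, 58 mm across, 165 mm tall, standing fast behind the press; origin under its middle
There are look-alikes about, which are no part of the job. What is shaped like the cup but yellow is not meant.

How it is judged:
By the outcome, as a careful person would: the job done as asked, in the order asked, and still so for the second after the job is handed in, with the robot touching nothing.
It also fails if it takes over 72 s, if anything falls off the work surface, if the arm or the gripper's body presses on something with over 40 N, if the wrist force passes 120 N, or if a joint passes its speed limit or range.

## Robot

A 6-joint arm with a two-finger parallel gripper is mounted at the origin on a cart in front of the work surface, level with it; the furniture and walls round the work are solid. World frame = base frame: x ahead of the robot, y to its left, z up, the work surface at z = 0. Lengths are in m, angles in rad, forces in N, time in s.
With the tool pointing down it reaches from about 0.25 to 0.775 m from the base axis. Payload 8.9 kg.
Tool frame: the origin (TCP) lies on the centre line of the jaws, within the pads' length; the fingertips stand 11 mm ahead of it and the grasp point (between the pads) lies 8 mm behind it; z points along the fingers, y is the direction in which the jaws open and shut (so a half turn about z gives the same grasp; the last joint's range is limited). The gripper opens to 85 mm and grips with 20 to 120 N. Pads are 22 mm wide; open, the fingers measure 114 mm over their backs; the gripper's body (76 mm by 85 mm) begins 54 mm behind the grasp point. The pads swing forward as they close: fully open they stand 13 mm farther back than shut.
Start: joints at [-1.32, 0.291, -0.153, 1.127, 0, 1.431], TCP at [0.2, -0.486, 0.242] pointing down, gripper open.
Joint ranges: [-2.52, 2.52], [-0.91, 1.74], [-1.3, 1.37], [-1.96, 2.02], [-1.52, 1.47], [-3.14, 3.14]. Speed limits (rad/s): [2.22, 2.22, 2.79, 3.14, 3.14, 3.14].

## Interface

Orientations are given as a unit quaternion [w, x, y, z].
In Python, from plant import sensors, snapshot, get_calibration, bot gives the robot as it stands. The module is installed in compiled form; this text tells all that it offers.
- The arm moves only by the tool apply_moves, never from a script. Its argument "increments" is a list of rows, each an object with "gripper": the finger opening in cm, from 0 to 8.54; "travel": the shift along the tool's x, y, z in cm, a list of three; "twist": the turn, a rotation vector about the tool's x, y, z in degrees, a list of three. A call has 1 to 12 rows; each row shifts and turns the pose as measured when the row begins, along the tool's axes as they then stand; what a row does not reach is not made up. A row lasts 1/12 s, in which the tool goes at most 41.7 mm and 7.16 degrees, less where a joint would pass 70% of its speed; a pose out of reach is approached as far as the arm can. A call is refused whole if a number of a shift passes 4.17 or a number of a turn 7.16, either way. A call with a gripper value outside its range is refused whole. The fingers move at their own pace and stop on an object; the grip force is fixed at half the most. Time passes only in rows, so rows that do not move let the fingers close. It gives the time, the measured TCP pose, the force and the opening at its end, in the units of the state.
- sensors.read_state(): the state, without advancing time (a new reading comes with each control period).
- snapshot(name): name is "scene" or "top"; returns the picture (420x560x3 uint8, red, green, blue); there is no depth.
- get_calibration(name): a dict with "fx", "fy", "cx", "cy" (pixels), "distortion" ([k1, k2, p1, p2, k3] as OpenCV has them; the pictures are not rectified), "R" (3x3) and "t" (3): a world point X has camera coordinates R X + t. Camera axes: x right, y down, z forward; pixel columns grow to the right and rows downward; lengths in m; the calibration is good to about 2 mm. A picture is of the moment at which its call begins. get_calibration takes no time and is no camera call.
- bot.sign_off(): hands the job in, once; it reports no verdict.
The state is a dict: "time": time; "q": joint angles; "joint_vel": joint speeds; "joint_torque": joint torques, N m; "ee_pos": TCP position; "tcp_rot": TCP orientation; "ft_force": force on the tool from outside, world axes, zero at the start; "ft_torque": the same for the moment, N m; "grip_width": finger opening in m.
Only numpy, scipy, OpenCV 4.12 (cv2) and the standard library are available. Lean on these libraries where they do the work, as an engineer would, in place of code of your own. Each camera call takes 0.05 s, during which the arm holds its last target. There are 200 camera calls.

## Working session

There is one attempt and no reset: what is moved stays moved. The work goes in short steps, Python scripts to look and compute and a tool call to move; the robot and the scene stay as the last step left them, time stands still between calls to the robot, and variables do not carry over. Pictures are saved under pics/ and viewed, about 8 in all and at most 12, crops included, and the job is handed in when it is done.

Besides the shell and the picture viewer there is one more tool, called after "Emit:" as name(argument=value, ...), one argument or row to a line, values as JSON. apply_moves: Moves the arm, as the interface text tells. Its arguments: {"type":"object","properties":{"increments":{"type":"array","items":{"type":"object","properties":{"gripper":{"type":"number"},"travel":{"type":"array","items":{"type":"number"}},"twist":{"type":"array","items":{"type":"number"}}}}}},"required":["increments"]}

```bash
mkdir -p pics
cat > h.py <<'E'
import numpy as np, cv2
from plant import sensors, snapshot, get_calibration, bot
def cal(n):
    c=get_calibration(n); K=np.array([[c['fx'],0,c['cx']],[0,c['fy'],c['cy']],[0,0,1.]])
    return K,np.array(c['distortion'],float),np.array(c['R']),np.array(c['t'])
def ray(n,px):
    K,d,R,t=cal(n); u=cv2.undistortPoints(np.array(px,float).reshape(-1,1,2),K,d).reshape(-1,2)
    D=np.c_[u,np.ones(len(u))]@R; return -R.T@t,D
def onz(n,px,z):
    o,D=ray(n,px); return o+D*((z-o[2])/D[:,2])[:,None]
def proj(n,X):
    K,d,R,t=cal(n); return cv2.projectPoints(np.array(X,float).reshape(-1,1,3),cv2.Rodrigues(R)[0],t,K,d)[0].reshape(-1,2)
def save(n,f):
    im=snapshot(n); cv2.imwrite(f'pics/{f}.png',im[:,:,::-1]); return im
E
python3 - <<'E'
from h import *
a=save('scene','s0');b=save('top','t0')
for n in('scene','top'):
    K,d,R,t=cal(n);print(n,K[0,0],d,-R.T@t,R[2])
print(sensors.read_state())
E
```

```text
scene 503.9460165179256 [-0.06905827  0.          0.          0.          0.        ] [-0.51135192 -0.81811911  1.21254429] [ 0.62563311  0.48691838 -0.60950283]
top 448.63669988528846 [-0.13870388  0.          0.          0.          0.        ] [0.47641447 0.0156899  1.41806934] [ 0.05321019  0.01526854 -0.9984666 ]
{'time': 0.1, 'q': array([-1.32030613e+00,  2.91201597e-01, -1.54048469e-01,  1.12670950e+00,
       -2.02570922e-05,  1.43148849e+00]), 'joint_vel': array([ 1.03375385e-03, -1.30632449e-03,  5.16457745e-03,  1.11885189e-03,
        1.85375852e-03,  4.00321042e-05]), 'joint_torque': array([ 1.54974579e-03, -5.37979031e+01,  3.31917393e+01,  9.31707647e-03,
       -1.62078122e-04,  4.75604921e-06]), 'ee_pos': array([ 0.19939869, -0.48524506,  0.24180223]), 'tcp_rot': array([-5.80158445e-04,  9.81067065e-01,  1.93667436e-01, -4.24291735e-05]), 'ft_force': array([-0.53008793,  0.31145667,  0.56718862]), 'ft_torque': array([ 0.06028355, -0.02303457, -0.03022969]), 'grip_width': 0.08561269083081965}
```

View pics/s0.png

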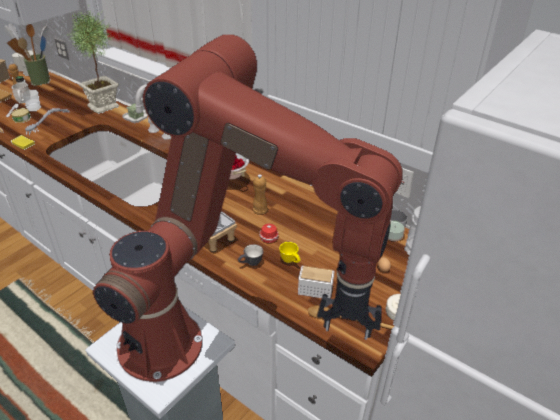

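View pics/t0.png

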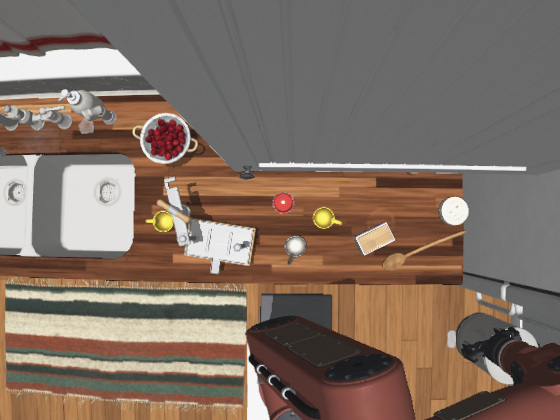

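Candidates for the cup in the top view: the dark cup at (295,246), yellow cups at (324,217) and (163,221). By the description I choose (295,246). The mould is at (375,238), the press at (220,242) with its spout at (215,267), and the bar points to the back left with its T-handle near (173,210). A close crop should check the choice.

Run:
```python
from h import *
b=cv2.imread('pics/t0.png')
cv2.imwrite('pics/c0.png',cv2.resize(b[165:285,150:310],None,fx=5,fy=5,interpolation=cv2.INTER_CUBIC))
cv2.imwrite('pics/c1.png',cv2.resize(b[195:275,270:480],None,fx=3.8,fy=3.8,interpolation=cv2.INTER_CUBIC))
```

```text
(no output)
```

View pics/c0.png

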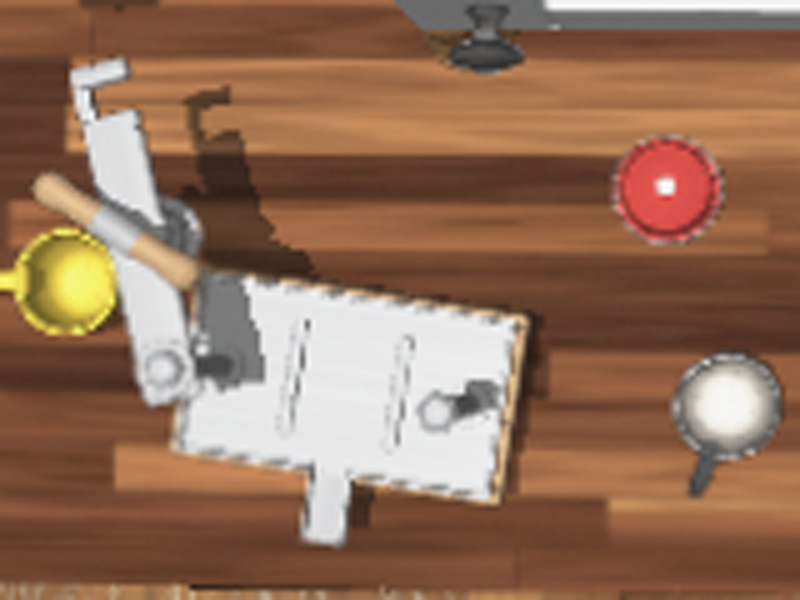

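View pics/c1.png

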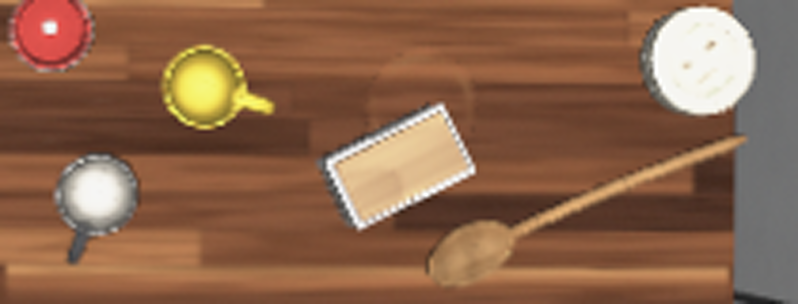

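The crops confirm it: the dark cup with a pale inside is at (295,246) with its handle at about (289,263). The mould is at (375,238), its long side tilted. Next I'll measure.

```bash
cat >> h.py <<'E'
def dq(): 
    s=sensors.read_state(); w,x,y,z=s['tcp_rot']; psi=2*np.arctan2(y,x); return s,psi
E
python3 - <<'E'
from h import *
b=cv2.imread('pics/t0.png'); C=lambda p:np.array(p,float)/5+[150,165]-0.4
T=lambda p,z:onz('top',C(p),z)[:,:2].round(4)
print('posts .235',T([[167,370],[440,412]],.235))
print('tray rim .086',T([[200,272],[522,320],[495,498],[174,450]],.086), T([[200,272],[522,320],[495,498],[174,450]],.086).mean(0))
print('spout tip',T([[304,543],[345,546]],.075))
print('ribs',T([[307,322],[285,430],[408,338],[392,446]],.083))
print('bar end corners .22',T([[93,121],[136,112]],.22))
print('T ends',T([[45,185],[188,278],[115,230]],.262))
print('timer',T([[666,188]],.05),'yellow',T([[66,282]],.05))
print('counter edge z0',T([[50,590],[700,590]],0))
# cup: mask
hsv=cv2.cvtColor(b,cv2.COLOR_BGR2HSV)
def blob(m,c,r=25):
    m=m.astype(np.uint8)*255; mm=np.zeros_like(m); cv2.circle(mm,c,r,255,-1); m&=mm
    cs=cv2.findContours(m,cv2.RETR_EXTERNAL,cv2.CHAIN_APPROX_NONE)[0]; return max(cs,key=cv2.contourArea)
c=blob(hsv[:,:,1]<90,(295,246),14); (u,v),r=cv2.minEnclosingCircle(c); print('cup px',u,v,r, T([[728,405]],.053),onz('top',[[u,v]],.053)[:,:2])
print('handle tip/root',T([[696,492],[708,460]],.053))
# mould
w=blob((hsv[:,:,1]<60)&(hsv[:,:,2]>130),(375,238),26); hull=cv2.convexHull(w); R=cv2.minAreaRect(hull); bx=cv2.boxPoints(R)
X=onz('top',bx,.07)[:,:2];print('mould',X,X.mean(0),np.linalg.norm(np.diff(X,axis=0),axis=1))
e=X[1]-X[0],X[2]-X[1]; e=max(e,key=np.linalg.norm);print('long dir deg',np.degrees(np.arctan2(e[1],e[0])))
D=np.array([[443,104],[474,170],[361,228],[325,163]])/3.8+[270,195]-.37
X=onz('top',D,.07)[:,:2];print('mould manual',X,X.mean(0),np.linalg.norm(np.diff(X,axis=0),axis=1))
S=np.array([[430,275],[745,138]])/3.8+[270,195];print('spoon',onz('top',S,.01)[:,:2])
E
```

```text
posts .235 [[0.4564 0.3104]
 [0.4362 0.1637]]
tray rim .086 [[0.5128 0.3285]
 [0.4864 0.1341]
 [0.3805 0.1489]
 [0.406  0.3424]] [0.446425 0.238475]
spout tip [[0.3509 0.2649]
 [0.3496 0.24  ]]
ribs [[0.4837 0.2636]
 [0.419  0.2758]
 [0.4749 0.2025]
 [0.4104 0.2112]]
bar end corners .22 [[0.5906 0.3581]
 [0.5957 0.3344]]
T ends [[0.5528 0.3711]
 [0.5048 0.2935]
 [0.5295 0.3329]]
timer [[0.5682 0.0502]] yellow [[0.5067 0.4214]]
counter edge z0 [[0.3104 0.4433]
 [0.318  0.0274]]
cup px 294.4285583496094 247.14285278320312 12.657275199890137 [[0.4363 0.0111]] [[0.43158739 0.01338605]]
handle tip/root [[0.3833 0.03  ]
 [0.4028 0.0229]]
mould [[ 0.46532038 -0.16766795]
 [ 0.51236026 -0.2609049 ]
 [ 0.4571029  -0.28902622]
 [ 0.41031233 -0.19572512]] [ 0.46127397 -0.22833105] [0.10443121 0.06200148 0.1043765 ]
long dir deg -63.2281554827722
mould manual [[ 0.50996673 -0.26276117]
 [ 0.45779767 -0.28770204]
 [ 0.41143296 -0.19762093]
 [ 0.46255312 -0.16875579]] [ 0.46043762 -0.22920998] [0.05782438 0.10131285 0.05870662]
spoon [[ 0.36887828 -0.26595719]
 [ 0.48353684 -0.53429333]]
```

Emit:
apply_moves(
  increments=[
    {"gripper": 4,"travel": [2.65,-2.86,0]},
    {"gripper": 4,"travel": [2.65,-2.86,0]},
    {"gripper": 4,"travel": [2.65,-2.86,0]},
    {"gripper": 4,"travel": [2.65,-2.86,0]},
    {"gripper": 4,"travel": [2.65,-2.86,0]},
    {"gripper": 4,"travel": [2.65,-2.86,0]},
    {"gripper": 4,"travel": [2.65,-2.86,0]},
    {"gripper": 4,"travel": [2.65,-2.86,0]},
    {"gripper": 4,"travel": [2.65,-2.86,0]},
    {"gripper": 4,"travel": [2.65,-2.86,0]},
    {"gripper": 4,"travel": [2.65,-2.86,0]},
    {"gripper": 4,"travel": [2.65,-2.86,0]},
  ],
)

```text
validation failed for argument at $.in...
```

Emit:
apply_moves(
  increments=[
    {"gripper": 4,"twist": [0,0,-7]},
    {"gripper": 4,"twist": [0,0,-7]},
    {"gripper": 4,"twist": [0,0,-7]},
    {"gripper": 4,"twist": [0,0,-7]},
    {"gripper": 4,"twist": [0,0,-7]},
    {"gripper": 4,"twist": [0,0,-7]},
    {"gripper": 4,"twist": [0,0,-7]},
    {"gripper": 4,"twist": [0,0,-7]},
    {"gripper": 4,"twist": [0,0,-7]},
    {"gripper": 4,"twist": [0,0,-7]},
    {"gripper": 4,"twist": [0,0,-7]},
    {"gripper": 4,"twist": [0,0,-7]},
  ],
)

```text
validation failed for argument at $.in...
```

Emit:
apply_moves(
  increments=[
    {"gripper": 4,"twist": [0,0,-7]},
    {"gripper": 4,"twist": [0,0,-7]},
    {"gripper": 4,"twist": [0,0,-7]},
    {"gripper": 4,"twist": [0,0,-7]},
    {"gripper": 4,"twist": [0,0,-7]},
    {"gripper": 4,"twist": [0,0,-7]},
    {"gripper": 4,"twist": [0,0,-7]},
    {"gripper": 4,"twist": [0,0,-5]},
  ],
)

```text
validation failed for argument at $.in...
```

```bash
cat >> h.py <<'E'
def to(x,y,z,deg):
    "remaining shift in tool axes (cm) and twist about tool z (deg)"
    s,psi=dq(); from scipy.spatial.transform import Rotation as Ro
    w,a,b,c=s['tcp_rot']; r=Ro.from_quat([a,b,c,w])
    tgt=Ro.from_quat([np.cos(np.radians(deg)/2),np.sin(np.radians(deg)/2),0,0])
    print('t',round(s['time'],2),'pos',s['ee_pos'].round(4),'psi',np.degrees(psi).round(1)%360,'w',round(s['grip_width'],4),'F',s['ft_force'].round(1),'Tz',s['ft_torque'].round(2),'q',s['q'].round(2))
    print('  travel cm',(r.inv().apply(np.array([x,y,z])-s['ee_pos'])*100).round(2),'twist deg',np.degrees((r.inv()*tgt).as_rotvec()).round(1))
E
python3 -c "
from h import *
to(.391,.0275,.12,160.4)"
```

```text
t 0.1 pos [ 0.1994 -0.4852  0.2418] psi 22.3 w 0.0856 F [-0.5  0.3  0.6] Tz [ 0.06 -0.02 -0.03] q [-1.32  0.29 -0.15  1.13 -0.    1.43]
  travel cm [ 37.21 -40.13  12.23] twist deg [-0.000e+00 -1.000e-01 -1.381e+02]
```

Emit:
apply_moves(
  increments=[
    {"gripper": 4,"travel": [2.65,-2.86,0],"twist": [0,0,0]},
    {"gripper": 4,"travel": [2.65,-2.86,0],"twist": [0,0,0]},
    {"gripper": 4,"travel": [2.65,-2.86,0],"twist": [0,0,0]},
    {"gripper": 4,"travel": [2.65,-2.86,0],"twist": [0,0,0]},
    {"gripper": 4,"travel": [2.65,-2.86,0],"twist": [0,0,0]},
    {"gripper": 4,"travel": [2.65,-2.86,0],"twist": [0,0,0]},
    {"gripper": 4,"travel": [2.65,-2.86,0],"twist": [0,0,0]},
    {"gripper": 4,"travel": [2.65,-2.86,0],"twist": [0,0,0]},
    {"gripper": 4,"travel": [2.65,-2.86,0],"twist": [0,0,0]},
    {"gripper": 4,"travel": [2.65,-2.86,0],"twist": [0,0,0]},
    {"gripper": 4,"travel": [2.65,-2.86,0],"twist": [0,0,0]},
    {"gripper": 4,"travel": [2.65,-2.86,0],"twist": [0,0,0]},
  ],
)

```text
time: 1.1
ee_pos: [0.3651, -0.034, 0.2386]
tcp_rot: [-0.001, 0.982, 0.187, -0.0]
ft_force: [1.2, -0.9, 0.3]
grip_width: 0.0397
```

```bash
python3 -c "
from h import *
to(.391,.0275,.12,160.4)"
```

```text
t 1.1 pos [ 0.3651 -0.034   0.2386] psi 21.6 w 0.0397 F [ 1.2 -0.9  0.3] Tz [-0.07 -0.11 -0.  ] q [-0.29 -0.01 -0.52  1.06  0.    2.47]
  travel cm [ 4.67 -4.73 11.87] twist deg [-1.000e-01 -2.000e-01 -1.388e+02]
```

Emit:
apply_moves(
  increments=[
    {"gripper": 4,"travel": [2.3,-2.4,0],"twist": [0,0,0]},
    {"gripper": 4,"travel": [2.3,-2.4,0],"twist": [0,0,0]},
    {"gripper": 4,"travel": [0,0,0.5],"twist": [0,0,-7]},
    {"gripper": 4,"travel": [0,0,0.5],"twist": [0,0,-7]},
    {"gripper": 4,"travel": [0,0,0.5],"twist": [0,0,-7]},
    {"gripper": 4,"travel": [0,0,0.5],"twist": [0,0,-7]},
    {"gripper": 4,"travel": [0,0,0.5],"twist": [0,0,-7]},
    {"gripper": 4,"travel": [0,0,0.5],"twist": [0,0,-7]},
    {"gripper": 4,"travel": [0,0,0.5],"twist": [0,0,-7]},
    {"gripper": 4,"travel": [0,0,0.5],"twist": [0,0,-7]},
    {"gripper": 4,"travel": [0,0,0.5],"twist": [0,0,-7]},
    {"gripper": 4,"travel": [0,0,0.5],"twist": [0,0,-7]},
  ],
)

```text
time: 2.1
ee_pos: [0.3903, 0.0417, 0.1854]
tcp_rot: [-0.003, 0.688, 0.726, 0.001]
ft_force: [0.3, -0.1, -0.6]
grip_width: 0.0399
```

Emit:
apply_moves(
  increments=[
    {"gripper": 4,"travel": [0,0,0.5],"twist": [0,0,-7]},
    {"gripper": 4,"travel": [0,0,0.5],"twist": [0,0,-7]},
    {"gripper": 4,"travel": [0,0,0.5],"twist": [0,0,-7]},
    {"gripper": 4,"travel": [0,0,0.5],"twist": [0,0,-7]},
    {"gripper": 4,"travel": [0,0,0.5],"twist": [0,0,-7]},
    {"gripper": 4,"travel": [0,0,0.5],"twist": [0,0,-7]},
    {"gripper": 4,"travel": [0,0,0.5],"twist": [0,0,-7]},
    {"gripper": 4,"travel": [0,0,0.5],"twist": [0,0,-7]},
    {"gripper": 4,"travel": [0,0,0.5],"twist": [0,0,-7]},
    {"gripper": 4,"travel": [0,0,0.5],"twist": [0,0,-6]},
    {"gripper": 4,"travel": [0,0,0],"twist": [0,0,0]},
  ],
)

```text
time: 3.02
ee_pos: [0.3867, 0.0423, 0.1302]
tcp_rot: [-0.005, 0.138, 0.99, 0.002]
ft_force: [0.3, -0.4, 0.1]
grip_width: 0.0397
```

```bash
python3 -c "
from h import *
to(.390,.0275,.032,160.4)"
```

```text
t 3.02 pos [0.3867 0.0423 0.1302] psi 164.2 w 0.0397 F [ 0.3 -0.4  0.1] Tz [-0.01 -0.03 -0.01] q [-0.08  0.15 -0.66  0.77  0.    0.19]
  travel cm [-0.83 -1.35  9.8 ] twist deg [ 0.1 -0.6  3.8]
```

Emit:
apply_moves(
  increments=[
    {"gripper": 4,"travel": [-0.8,-1.35,0],"twist": [0,0,3.8]},
    {"gripper": 4,"travel": [0,0,0],"twist": [0,0,0]},
    {"gripper": 4,"travel": [0,0,2],"twist": [0,0,0]},
    {"gripper": 4,"travel": [0,0,2],"twist": [0,0,0]},
    {"gripper": 4,"travel": [0,0,1],"twist": [0,0,0]},
  ],
)

```text
time: 3.43
ee_pos: [0.3921, 0.0273, 0.0809]
tcp_rot: [-0.003, 0.178, 0.984, 0.002]
ft_force: [0.1, 0.1, -0.1]
grip_width: 0.04
```

```bash
python3 -c "
from h import *
to(.390,.0275,.031,160.4)
a=save('scene','s1'); cv2.imwrite('pics/s1c.png',cv2.resize(a[190:330,200:400,::-1],None,fx=4,fy=4,interpolation=cv2.INTER_CUBIC))"
```

```text
t 3.43 pos [0.3921 0.0273 0.0809] psi 159.5 w 0.04 F [ 0.1  0.1 -0.1] Tz [0.01 0.05 0.01] q [-0.12  0.23 -0.72  0.62  0.    0.24]
  travel cm [ 0.17 -0.07  4.99] twist deg [ 0.2 -0.4 -0.9]
```

View pics/s1c.png

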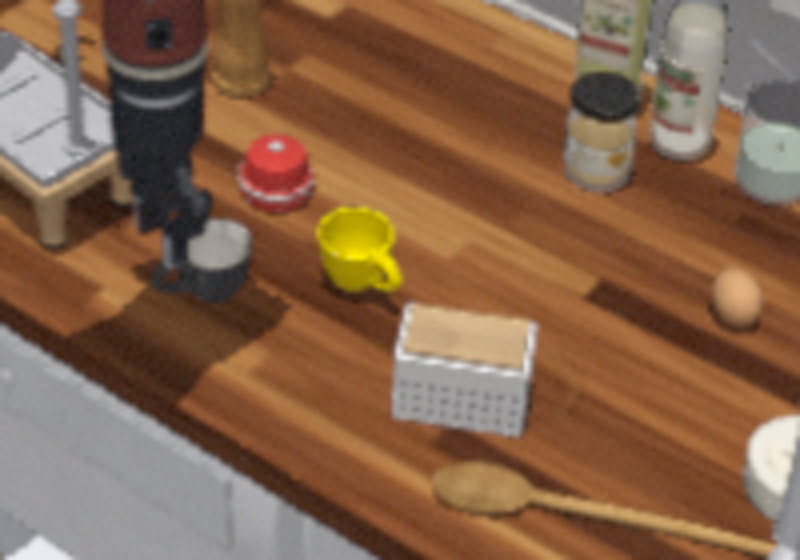

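The gripper stands over the dark cup's handle (crop (168,275)), clear of the rim. I'll go down and close.

Emit:
apply_moves(
  increments=[
    {"gripper": 4,"travel": [0.15,0,1.6],"twist": [0,0,0]},
    {"gripper": 4,"travel": [0,0,1.6],"twist": [0,0,0]},
    {"gripper": 4,"travel": [0,0,1.6],"twist": [0,0,0]},
    {"gripper": 0,"travel": [0,0,0],"twist": [0,0,0]},
    {"gripper": 0,"travel": [0,0,0],"twist": [0,0,0]},
    {"gripper": 0,"travel": [0,0,0],"twist": [0,0,0]},
    {"gripper": 0,"travel": [0,0,0],"twist": [0,0,0]},
    {"gripper": 0,"travel": [0,0,0],"twist": [0,0,0]},
    {"gripper": 0,"travel": [0,0,0],"twist": [0,0,0]},
  ],
)

```text
time: 4.23
ee_pos: [0.3911, 0.0296, 0.0348]
tcp_rot: [-0.003, 0.182, 0.983, 0.003]
ft_force: [0.2, 0.3, -1.8]
grip_width: 0.0096
```

```bash
python3 -c "
from h import *
to(.390,.0275,.031,160.4)"
```

```text
t 4.23 pos [0.3911 0.0296 0.0348] psi 159.0 w 0.0096 F [ 0.2  0.3 -1.8] Tz [ 0.01  0.01 -0.  ] q [-0.12  0.31 -0.78  0.48  0.01  0.25]
  travel cm [ 0.02 -0.24  0.38] twist deg [ 0.2 -0.4 -1.4]
```

Emit:
apply_moves(
  increments=[
    {"gripper": 0,"travel": [0,0,-1.5],"twist": [0,0,0]},
    {"gripper": 0,"travel": [0,0,-1.5],"twist": [0,0,0]},
    {"gripper": 0,"travel": [2.6,-1,0],"twist": [0,0,0]},
    {"gripper": 0,"travel": [2.6,-1,0],"twist": [0,0,0]},
    {"gripper": 0,"travel": [2.6,-1,0],"twist": [0,0,0]},
    {"gripper": 0,"travel": [2.6,-1,0],"twist": [0,0,0]},
    {"gripper": 0,"travel": [2.6,-1,0],"twist": [0,0,0]},
    {"gripper": 0,"travel": [0,0,0],"twist": [0,0,0]},
  ],
)

```text
time: 4.9
ee_pos: [0.2499, 0.0295, 0.0683]
tcp_rot: [0.001, 0.183, 0.983, 0.003]
ft_force: [-1.3, 0.7, -1.8]
grip_width: 0.0097
```

```bash
python3 -c "
from h import *
to(.251,.268,.055,170)"
```

```text
t 4.9 pos [0.2499 0.0295 0.0683] psi 159.0 w 0.0097 F [-1.3  0.7 -1.8] Tz [ 0.07  0.2  -0.01] q [-0.18 -0.   -1.06  0.51  0.01  0.18]
  travel cm [ 8.47 22.29  1.45] twist deg [  0.3   0.1 -11. ]
```

Emit:
apply_moves(
  increments=[
    {"gripper": 0,"travel": [1.2,3.2,0],"twist": [0,0,0]},
    {"gripper": 0,"travel": [1.2,3.2,0],"twist": [0,0,0]},
    {"gripper": 0,"travel": [1.2,3.2,0],"twist": [0,0,0]},
    {"gripper": 0,"travel": [1.2,3.2,0],"twist": [0,0,0]},
    {"gripper": 0,"travel": [1.2,3.2,0],"twist": [0,0,0]},
    {"gripper": 0,"travel": [1.2,3.2,0],"twist": [0,0,0]},
    {"gripper": 0,"travel": [1.2,3.1,0],"twist": [0,0,0]},
    {"gripper": 0,"travel": [0,0,0.7],"twist": [0,0,-5.5]},
    {"gripper": 0,"travel": [0,0,0.7],"twist": [0,0,-5.5]},
    {"gripper": 0,"travel": [0,0,0],"twist": [0,0,0]},
  ],
)

```text
time: 5.73
ee_pos: [0.2606, 0.279, 0.0605]
tcp_rot: [0.01, 0.094, 0.995, 0.007]
ft_force: [0.1, -0.6, -1.6]
grip_width: 0.0098
```

Run:
```python
from h import *
to(.3053,.2602,.041,170)
im=save('top','t1')
cv2.imwrite('pics/t1c.png',cv2.resize(im[165:295,150:310,::-1],None,fx=4.5,fy=4.5,interpolation=cv2.INTER_CUBIC))
```

```text
t 5.73 pos [0.2606 0.279  0.0605] psi 169.2 w 0.0098 F [ 0.1 -0.6 -1.6] Tz [0.02 0.1  0.03] q [ 0.63  0.23 -0.81  0.51 -0.    0.82]
  travel cm [-4.7  -1.04  2.02] twist deg [ 0.9  1.  -0.8]
```

View pics/t1c.png

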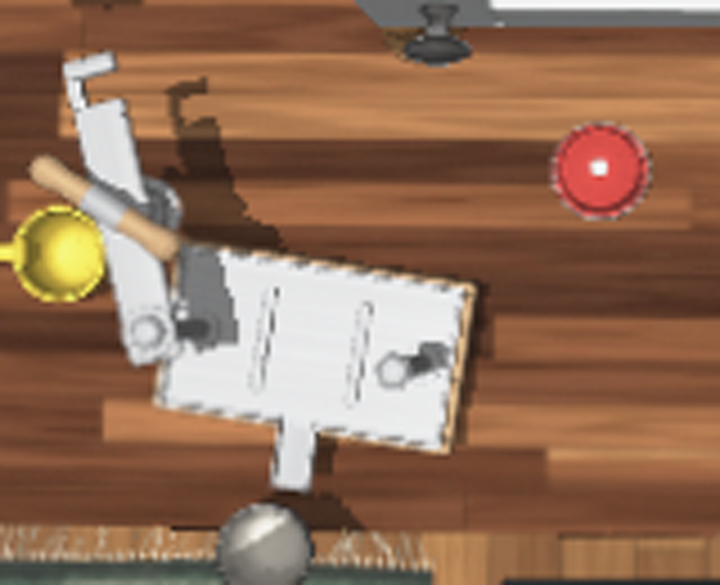

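The cup is in the gripper in front of the spout, rim centre at about crop (265,550). The spout tip is at (293,490).

Run:
```python
from h import *
c=onz('top',[[150+265/4.5-.4,165+550/4.5-.4]],.079)[0]; p=dq()[0]['ee_pos']
print(c,c-p, np.linalg.norm((c-p)[:2]))
off=(c-p)[:2]
tx=np.array([.3532,.2506])-off
print(tx); to(tx[0],tx[1],.041,170)
```

```text
[0.31038789 0.26951118 0.079     ] [ 0.04974359 -0.00911141  0.01810436] 0.05057116287128798
[0.30345641 0.25971141]
t 5.78 pos [0.2606 0.2786 0.0609] psi 168.9 w 0.0098 F [-0.3 -0.4 -1.2] Tz [ 0.02  0.08 -0.03] q [ 0.63  0.23 -0.81  0.51 -0.    0.82]
  travel cm [-4.53 -1.06  2.05] twist deg [ 0.9  1.  -1.1]
```

Emit:
apply_moves(
  increments=[
    {"gripper": 0,"travel": [0,-0.5,1],"twist": [0.9,1,-1]},
    {"gripper": 0,"travel": [0,-0.55,1],"twist": [0,0,0]},
    {"gripper": 0,"travel": [-1.5,0,0],"twist": [0,0,0]},
    {"gripper": 0,"travel": [-1.5,0,0],"twist": [0,0,0]},
    {"gripper": 0,"travel": [-1.5,0,0],"twist": [0,0,0]},
    {"gripper": 0,"travel": [0,0,0],"twist": [0,0,0]},
  ],
)

```text
time: 6.28
ee_pos: [0.3051, 0.2574, 0.0429]
tcp_rot: [0.0, 0.1, 0.995, -0.0]
ft_force: [0.5, 0.4, -0.8]
grip_width: 0.0091
```

Run:
```python
from h import *
to(.3035,.2597,.0345,170)
```

```text
t 6.28 pos [0.3051 0.2574 0.0429] psi 168.6 w 0.0091 F [ 0.5  0.4 -0.8] Tz [ 0.04 -0.   -0.02] q [ 0.52  0.31 -0.76  0.5  -0.    0.72]
  travel cm [0.2  0.19 0.84] twist deg [-0.   0.  -1.4]
```

Emit:
apply_moves(
  increments=[
    {"gripper": 0,"travel": [0.2,0.2,0.4],"twist": [0,0,0]},
    {"gripper": 0,"travel": [0,0,0.3],"twist": [0,0,0]},
    {"gripper": 0,"travel": [0,0,0.1],"twist": [0,0,0]},
    {"gripper": 0,"travel": [0,0,0.1],"twist": [0,0,0]},
  ],
)

```text
time: 6.62
ee_pos: [0.3025, 0.2588, 0.0341]
tcp_rot: [-0.0, 0.105, 0.995, -0.0]
ft_force: [-0.2, 0.3, -1.0]
grip_width: 0.0095
```

Run:
```python
from h import *
to(.3035,.2597,.0345,170)
```

```text
t 6.62 pos [0.3025 0.2588 0.0341] psi 168.0 w 0.0095 F [-0.2  0.3 -1. ] Tz [-0.01  0.06 -0.  ] q [ 0.52  0.32 -0.77  0.48 -0.    0.73]
  travel cm [-0.08  0.11 -0.04] twist deg [-0. -0. -2.]
```

Emit:
apply_moves(
  increments=[
    {"gripper": 0,"travel": [0,0,0.12],"twist": [0,0,0]},
    {"gripper": 0,"travel": [0,0,0.12],"twist": [0,0,0]},
  ],
)

```text
time: 6.78
ee_pos: [0.301, 0.2589, 0.0315]
tcp_rot: [-0.001, 0.104, 0.995, -0.0]
ft_force: [-6.3, 1.1, 17.5]
grip_width: 0.0095
```

Emit:
apply_moves(
  increments=[
    {"gripper": 0,"travel": [0,0,0.12],"twist": [0,0,0]},
  ],
)

```text
time: 6.87
ee_pos: [0.3004, 0.2592, 0.0308]
tcp_rot: [-0.001, 0.104, 0.995, -0.0]
ft_force: [-9.0, -1.6, 28.8]
grip_width: 0.0098
```

Run:
```python
from h import *
to(.3035,.2597,.0345,170)
```

```text
t 6.87 pos [0.3004 0.2592 0.0308] psi 168.1 w 0.0098 F [-9.  -1.6 28.8] Tz [-0.49  1.36 -0.06] q [ 0.53  0.33 -0.78  0.47  0.    0.73]
  travel cm [-0.29  0.11 -0.37] twist deg [-0.  -0.1 -1.9]
```

Emit:
apply_moves(
  increments=[
    {"gripper": 0,"travel": [-0.15,0,-0.2],"twist": [0,0,0]},
    {"gripper": 0,"travel": [-0.25,0,0],"twist": [0,0,0]},
    {"gripper": 2.5,"travel": [0,0,0],"twist": [0,0,0]},
    {"gripper": 3.5,"travel": [0,0,0],"twist": [0,0,0]},
    {"gripper": 3.5,"travel": [0,0,0],"twist": [0,0,0]},
    {"gripper": 3.5,"travel": [0,0,0],"twist": [0,0,0]},
  ],
)

```text
time: 7.37
ee_pos: [0.3039, 0.2588, 0.0329]
tcp_rot: [-0.001, 0.104, 0.995, -0.0]
ft_force: [1.0, 0.4, -0.4]
grip_width: 0.0351
```

Emit:
apply_moves(
  increments=[
    {"gripper": 3.5,"travel": [0,0,-1.5],"twist": [0,0,0]},
    {"gripper": 3.5,"travel": [0,0,-2],"twist": [0,0,0]},
    {"gripper": 3.5,"travel": [0,0,-2],"twist": [0,0,0]},
    {"gripper": 3.5,"travel": [0,0,-3],"twist": [0,0,0]},
    {"gripper": 8.5,"travel": [0,0,-4],"twist": [0,0,0]},
    {"gripper": 8.5,"travel": [0,0,-4],"twist": [0,0,0]},
  ],
)

```text
time: 7.87
ee_pos: [0.2986, 0.2554, 0.1968]
tcp_rot: [-0.008, 0.104, 0.995, -0.005]
ft_force: [1.3, 1.3, -0.9]
grip_width: 0.058
```

Run:
```python
from h import *
to(.4608,-.2288,.2,117)
```

```text
t 7.87 pos [0.2986 0.2554 0.1968] psi 168.1 w 0.058 F [ 1.3  1.3 -0.9] Tz [ 0.07 -0.11 -0.02] q [ 0.52  0.09 -0.53  0.97  0.    0.73]
  travel cm [-25.87 -44.02  -0.17] twist deg [-1.  -0.5 51.1]
```

Emit:
apply_moves(
  increments=[
    {"gripper": 8.5,"travel": [-2,-3.4,0],"twist": [0,0,0]},
    {"gripper": 8.5,"travel": [-2,-3.4,0],"twist": [0,0,0]},
    {"gripper": 8.5,"travel": [-2,-3.4,0],"twist": [0,0,0]},
    {"gripper": 8.5,"travel": [-2,-3.4,0],"twist": [0,0,0]},
    {"gripper": 8.5,"travel": [-2,-3.4,0],"twist": [0,0,0]},
    {"gripper": 8.5,"travel": [-2,-3.4,0],"twist": [0,0,0]},
    {"gripper": 8.5,"travel": [-2,-3.4,0],"twist": [0,0,0]},
    {"gripper": 8.5,"travel": [-2,-3.4,0],"twist": [0,0,0]},
    {"gripper": 8.5,"travel": [-2,-3.4,0],"twist": [0,0,0]},
    {"gripper": 8.5,"travel": [-2,-3.4,0],"twist": [0,0,0]},
    {"gripper": 8.5,"travel": [-2,-3.4,0],"twist": [0,0,0]},
    {"gripper": 8.5,"travel": [-2,-3.4,0],"twist": [0,0,0]},
  ],
)

```text
time: 8.87
ee_pos: [0.4604, -0.2037, 0.2075]
tcp_rot: [0.002, 0.096, 0.995, -0.0]
ft_force: [1.3, -0.2, 0.4]
grip_width: 0.0852
```

Emit:
apply_moves(
  increments=[
    {"gripper": 8.5,"travel": [0,0,0],"twist": [-0.5,0,7]},
    {"gripper": 8.5,"travel": [0,0,0],"twist": [-0.5,0,7]},
    {"gripper": 8.5,"travel": [0,0,0],"twist": [0,0,7]},
    {"gripper": 8.5,"travel": [0,0,0],"twist": [0,0,7]},
    {"gripper": 8.5,"travel": [0,0,0],"twist": [0,0,7]},
    {"gripper": 8.5,"travel": [0,0,0],"twist": [0,0,7]},
    {"gripper": 8.5,"travel": [0,0,0],"twist": [0,0,7]},
    {"gripper": 8.5,"travel": [0,0,0],"twist": [0,0,0]},
  ],
)

```text
time: 9.53
ee_pos: [0.4615, -0.2141, 0.2041]
tcp_rot: [-0.001, 0.511, 0.86, 0.009]
ft_force: [-0.3, 0.5, 1.0]
grip_width: 0.0851
```

Run:
```python
from h import *
to(.4608,-.2288,.11,117)
```

```text
t 9.53 pos [ 0.4615 -0.2141  0.2041] psi 118.5 w 0.0851 F [-0.3  0.5  1. ] Tz [-0.06  0.02 -0.  ] q [-0.59  0.29 -0.26  1.02  0.02  0.48]
  travel cm [-1.36 -0.9   9.38] twist deg [ 0.8 -0.6  1.5]
```

Emit:
apply_moves(
  increments=[
    {"gripper": 8.5,"travel": [-1.35,-0.9,0],"twist": [0.8,-0.6,1.5]},
    {"gripper": 8.5,"travel": [0,0,3],"twist": [0,0,0]},
    {"gripper": 8.5,"travel": [0,0,3],"twist": [0,0,0]},
    {"gripper": 8.5,"travel": [0,0,2.5],"twist": [0,0,0]},
    {"gripper": 8.5,"travel": [0,0,0],"twist": [0,0,0]},
  ],
)

```text
time: 9.95
ee_pos: [0.4614, -0.2353, 0.1175]
tcp_rot: [0.003, 0.516, 0.857, -0.003]
ft_force: [-1.3, 1.5, 0.1]
grip_width: 0.0846
```

Run:
```python
from h import *
to(.4608,-.2288,.045,117)
im=save('top','t2')
cv2.imwrite('pics/t2c.png',cv2.resize(im[165:295,150:420,::-1],None,fx=2.96,fy=2.96,interpolation=cv2.INTER_CUBIC))
```

```text
t 9.95 pos [ 0.4614 -0.2353  0.1175] psi 117.9 w 0.0846 F [-1.3  1.5  0.1] Tz [0.06 0.04 0.03] q [-0.61  0.38 -0.38  0.81 -0.    0.47]
  travel cm [0.65 0.26 7.24] twist deg [-0.1  0.4  0.9]
```

View pics/t2c.png

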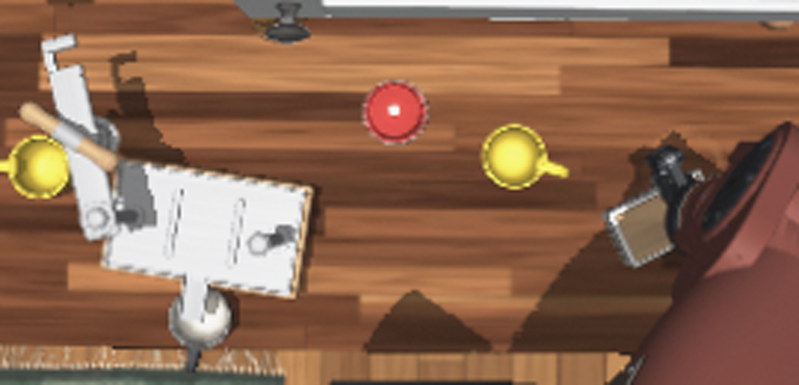

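The cup stands upright with its centre at crop (200,317), right under the spout tip, handle to the front. The gripper is over the mould at (640,225).

Emit:
apply_moves(
  increments=[
    {"gripper": 8.5,"travel": [0.65,0.25,0],"twist": [0,0.4,0.9]},
    {"gripper": 8.5,"travel": [0,0,1.8],"twist": [0,0,0]},
    {"gripper": 8.5,"travel": [0,0,1.8],"twist": [0,0,0]},
    {"gripper": 8.5,"travel": [0,0,0],"twist": [0,0,0]},
  ],
)

```text
time: 10.33
ee_pos: [0.4645, -0.231, 0.0887]
tcp_rot: [0.004, 0.522, 0.853, -0.001]
ft_force: [-0.7, 0.3, 0.1]
grip_width: 0.0851
```

Run:
```python
from h import *
to(.4608,-.2288,.045,117)
```

```text
t 10.33 pos [ 0.4645 -0.231   0.0887] psi 117.0 w 0.0851 F [-0.7  0.3  0.1] Tz [ 0.02 -0.03 -0.03] q [-0.6   0.41 -0.41  0.73 -0.    0.5 ]
  travel cm [ 0.4  -0.24  4.36] twist deg [0.1 0.5 0. ]
```

Emit:
apply_moves(
  increments=[
    {"gripper": 8.5,"travel": [0.4,-0.25,0],"twist": [0,0.5,0]},
    {"gripper": 8.5,"travel": [0,0,1.5],"twist": [0,0,0]},
    {"gripper": 8.5,"travel": [0,0,1.5],"twist": [0,0,0]},
    {"gripper": 8.5,"travel": [0,0,1.3],"twist": [0,0,0]},
    {"gripper": 8.5,"travel": [0,0,0],"twist": [0,0,0]},
    {"gripper": 5,"travel": [0,0,0],"twist": [0,0,0]},
    {"gripper": 5,"travel": [0,0,0],"twist": [0,0,0]},
    {"gripper": 5,"travel": [0,0,0],"twist": [0,0,0]},
    {"gripper": 5,"travel": [0,0,0],"twist": [0,0,0]},
    {"gripper": 5,"travel": [0,0,0],"twist": [0,0,0]},
  ],
)

```text
time: 11.17
ee_pos: [0.4646, -0.2313, 0.059]
tcp_rot: [0.006, 0.522, 0.853, 0.001]
ft_force: [0.3, -0.1, -9.3]
grip_width: 0.0585
```

Run:
```python
from h import *
to(.4608,-.2288,.045,117)
```

```text
t 11.17 pos [ 0.4646 -0.2313  0.059 ] psi 117.1 w 0.0585 F [ 0.3 -0.1 -9.3] Tz [-0.01 -0.02  0.01] q [-0.6   0.45 -0.45  0.66  0.    0.49]
  travel cm [ 0.41 -0.23  1.4 ] twist deg [0.4 0.5 0.1]
```

Emit:
apply_moves(
  increments=[
    {"gripper": 5,"travel": [0,0,-1],"twist": [0,0,0]},
    {"gripper": 5,"travel": [0,0,-2],"twist": [0,0,0]},
    {"gripper": 5,"travel": [0,0,-3],"twist": [0,0,0]},
    {"gripper": 5,"travel": [0,0,-3],"twist": [0,0,0]},
    {"gripper": 5,"travel": [0,0,-3],"twist": [0,0,0]},
    {"gripper": 5,"travel": [0,0,-3],"twist": [0,0,0]},
    {"gripper": 5,"travel": [0,0,-3],"twist": [0,0,0]},
    {"gripper": 5,"travel": [0,0,-3],"twist": [0,0,0]},
    {"gripper": 5,"travel": [0,0,-3],"twist": [0,0,0]},
    {"gripper": 5,"travel": [0,0,-2],"twist": [0,0,0]},
  ],
)

```text
time: 12.0
ee_pos: [0.4557, -0.2248, 0.3238]
tcp_rot: [-0.006, 0.521, 0.853, 0.003]
ft_force: [0.2, 0.0, -8.2]
grip_width: 0.0585
```

Emit:
apply_moves(
  increments=[
    {"gripper": 5,"travel": [0,0,0],"twist": [0,0,5]},
    {"gripper": 5,"travel": [0,0,0],"twist": [0,0,7]},
    {"gripper": 5,"travel": [0,0,0],"twist": [0,0,7]},
    {"gripper": 5,"travel": [0,0,0],"twist": [0,0,7]},
    {"gripper": 5,"travel": [0,0,0],"twist": [0,0,5]},
    {"gripper": 5,"travel": [0,0,0],"twist": [0,0,3]},
  ],
)

```text
time: 12.5
ee_pos: [0.4557, -0.224, 0.3294]
tcp_rot: [-0.004, 0.755, 0.655, 0.002]
ft_force: [-0.2, -0.7, -9.2]
grip_width: 0.0585
```

Run:
```python
from h import *
to(.4464-.0005,.238-.0041,.325,82.3)
```

```text
t 12.5 pos [ 0.4557 -0.224   0.3294] psi 81.9 w 0.0585 F [-0.2 -0.7 -9.2] Tz [-0.02  0.02  0.  ] q [-0.6   0.23 -0.01  1.34  0.01  1.11]
  travel cm [45.19 -7.42  0.85] twist deg [-0.2 -0.5 -0.4]
```

Emit:
apply_moves(
  increments=[
    {"gripper": 5,"travel": [2,-0.3,0],"twist": [0,-0.5,0]},
    {"gripper": 5,"travel": [3.6,-0.6,0],"twist": [0,0,0]},
    {"gripper": 5,"travel": [3.6,-0.6,0],"twist": [0,0,0]},
    {"gripper": 5,"travel": [3.6,-0.6,0],"twist": [0,0,0]},
    {"gripper": 5,"travel": [3.6,-0.6,0],"twist": [0,0,0]},
    {"gripper": 5,"travel": [3.6,-0.6,0],"twist": [0,0,0]},
    {"gripper": 5,"travel": [3.6,-0.6,0],"twist": [0,0,0]},
    {"gripper": 5,"travel": [3.6,-0.6,0],"twist": [0,0,0]},
    {"gripper": 5,"travel": [3.6,-0.6,0],"twist": [0,0,0]},
    {"gripper": 5,"travel": [3.6,-0.6,0],"twist": [0,0,0]},
    {"gripper": 5,"travel": [3.6,-0.6,0],"twist": [0,0,0]},
    {"gripper": 5,"travel": [3.6,-0.6,0],"twist": [0,0,0]},
  ],
)

```text
time: 13.5
ee_pos: [0.4419, 0.2107, 0.326]
tcp_rot: [-0.005, 0.76, 0.649, -0.005]
ft_force: [1.0, -0.1, -8.7]
grip_width: 0.0585
```

Emit:
apply_moves(
  increments=[
    {"gripper": 5,"travel": [2,-0.3,0],"twist": [0,0,0]},
    {"gripper": 5,"travel": [0,0,0],"twist": [0,0,0]},
    {"gripper": 5,"travel": [0,0,0],"twist": [0,0,0]},
  ],
)

```text
time: 13.75
ee_pos: [0.4389, 0.2393, 0.3247]
tcp_rot: [-0.008, 0.758, 0.653, -0.006]
ft_force: [0.5, -0.4, -7.8]
grip_width: 0.0585
```

Run:
```python
from h import *
to(.4464-.0005,.238-.0041,.325,82.3)
im=save('top','t3'); print('mould centre px if right',proj('top',[.4464,.238,.25]))
cv2.imwrite('pics/t3c.png',cv2.resize(im[165:285,150:310,::-1],None,fx=5,fy=5,interpolation=cv2.INTER_CUBIC))
```

```text
t 13.75 pos [0.4389 0.2393 0.3247] psi 81.5 w 0.0585 F [ 0.5 -0.4 -7.8] Tz [-0.11 -0.09  0.03] q [ 0.35  0.22 -0.03  1.34  0.01  2.07]
  travel cm [-0.43  0.77 -0.04] twist deg [-1.1 -0.1 -0.8]
mould centre px if right [[208.71925943 242.87988046]]
```

View pics/t3c.png

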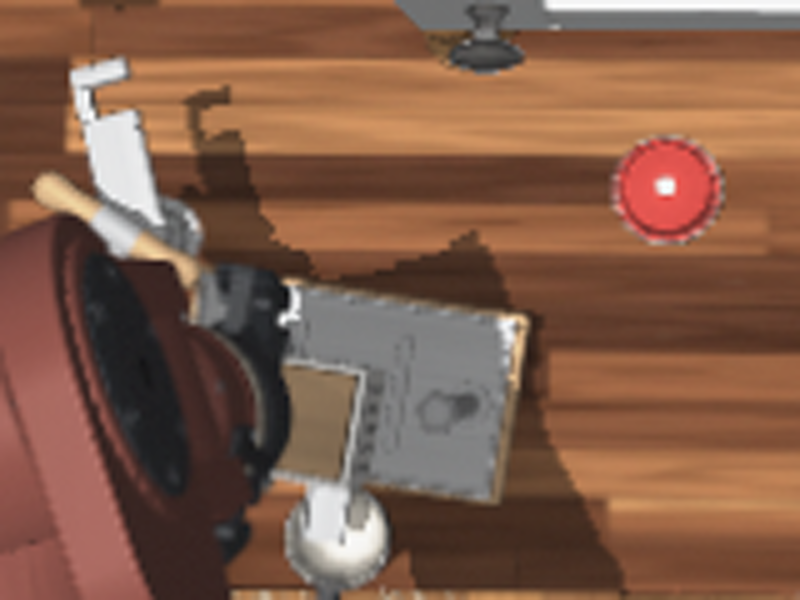

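The mould hangs over the tray. The outer edge of its right end runs from (367,370) to (352,485), which I use to measure how it sits in the grip.

Run:
```python
from h import *
P=np.array([[367,369],[352,486]])/5+[150,165]-.4
X=onz('top',P,.336)[:,:2];d=X[0]-X[1];print(X,np.linalg.norm(d),np.degrees(np.arctan2(d[1],d[0])))
y=np.array([np.sin(np.radians(8.2)),np.cos(np.radians(8.2))]);c=X.mean(0)+.052*y;p=dq()[0]['ee_pos'][:2];print(c,c-p,'along y',(c-p)@y)
to(.4464-.0005,.238-.0041,.2,82.3)
```

```text
[[0.45992373 0.18687524]
 [0.40327523 0.1933971 ]] 0.057022689349696495 -6.5674626092832815
[0.43901619 0.24160454] [4.42529237e-05 2.54344006e-03] along y 0.0025237482662022748
t 13.8 pos [0.439  0.2391 0.3247] psi 81.5 w 0.0587 F [-1.2 -0.5 -8. ] Tz [-0.05 -0.01 -0.02] q [ 0.35  0.22 -0.03  1.34  0.01  2.07]
  travel cm [-0.43  1.   12.45] twist deg [-1.1 -0.1 -0.8]
```

Emit:
apply_moves(
  increments=[
    {"gripper": 5,"travel": [-0.35,0.8,0],"twist": [-1.1,0,-0.8]},
    {"gripper": 5,"travel": [0,0,2],"twist": [0,0,0]},
    {"gripper": 5,"travel": [0,0,3],"twist": [0,0,0]},
    {"gripper": 5,"travel": [0,0,3],"twist": [0,0,0]},
    {"gripper": 5,"travel": [0,0,3],"twist": [0,0,0]},
    {"gripper": 5,"travel": [0,0,2],"twist": [0,0,0]},
    {"gripper": 5,"travel": [0,0,0],"twist": [0,0,0]},
    {"gripper": 5,"travel": [0,0,0],"twist": [0,0,0]},
  ],
)

```text
time: 14.47
ee_pos: [0.4518, 0.2237, 0.1918]
tcp_rot: [0.005, 0.755, 0.656, 0.004]
ft_force: [-0.1, -0.2, -7.4]
grip_width: 0.0588
```

Run:
```python
from h import *
to(.4460,.2347,.146,82.3)
```

```text
t 14.47 pos [0.4518 0.2237 0.1918] psi 81.9 w 0.0588 F [-0.1 -0.2 -7.4] Tz [ 0.04 -0.    0.  ] q [ 0.32  0.28 -0.31  0.97 -0.01  2.03]
  travel cm [ 1.01 -0.78  4.57] twist deg [ 0.7  0.  -0.4]
```

Emit:
apply_moves(
  increments=[
    {"gripper": 5,"travel": [0.5,-0.4,0],"twist": [0.7,0,-0.4]},
    {"gripper": 5,"travel": [0.5,-0.4,0],"twist": [0,0,0]},
    {"gripper": 5,"travel": [0,0,1],"twist": [0,0,0]},
    {"gripper": 5,"travel": [0,0,1],"twist": [0,0,0]},
    {"gripper": 5,"travel": [0,0,1],"twist": [0,0,0]},
    {"gripper": 5,"travel": [0,0,0],"twist": [0,0,0]},
  ],
)

```text
time: 14.97
ee_pos: [0.4491, 0.2357, 0.1654]
tcp_rot: [0.002, 0.753, 0.658, 0.004]
ft_force: [0.1, 1.2, -9.3]
grip_width: 0.0587
```

Run:
```python
from h import *
to(.4460,.2347,.146,82.3)
```

```text
t 14.97 pos [0.4491 0.2357 0.1654] psi 82.3 w 0.0587 F [ 0.1  1.2 -9.3] Tz [-0.03  0.1   0.03] q [ 0.34  0.31 -0.34  0.91 -0.    2.04]
  travel cm [-0.15 -0.31  1.94] twist deg [ 0.5 -0.2  0. ]
```

Emit:
apply_moves(
  increments=[
    {"gripper": 5,"travel": [-0.15,-0.3,0.5],"twist": [0.5,-0.2,0]},
    {"gripper": 5,"travel": [0,0,0.7],"twist": [0,0,0]},
    {"gripper": 5,"travel": [0,0,0.4],"twist": [0,0,0]},
    {"gripper": 5,"travel": [0,0,0],"twist": [0,0,0]},
  ],
)

```text
time: 15.3
ee_pos: [0.446, 0.235, 0.1481]
tcp_rot: [-0.0, 0.753, 0.658, 0.0]
ft_force: [0.1, -0.2, -8.9]
grip_width: 0.0588
```

Run:
```python
from h import *
to(.4460,.2347,.142,82.3)
```

```text
t 15.3 pos [0.446  0.235  0.1481] psi 82.4 w 0.0588 F [ 0.1 -0.2 -8.9] Tz [-0.03  0.04  0.02] q [ 0.34  0.33 -0.37  0.88  0.    2.04]
  travel cm [-0.03  0.01  0.61] twist deg [-0.  -0.   0.1]
```

Excellent alignment. I'll lower it until contact.

Emit:
apply_moves(
  increments=[
    {"gripper": 5,"travel": [0,0,0.3],"twist": [0,0,0]},
    {"gripper": 5,"travel": [0,0,0.2],"twist": [0,0,0]},
  ],
)

```text
time: 15.47
ee_pos: [0.4463, 0.2351, 0.143]
tcp_rot: [-0.0, 0.753, 0.658, 0.0]
ft_force: [-0.4, -0.1, -9.0]
grip_width: 0.0583
```

Emit:
apply_moves(
  increments=[
    {"gripper": 5,"travel": [0,0,0.15],"twist": [0,0,0]},
  ],
)

```text
time: 15.55
ee_pos: [0.4463, 0.2351, 0.1413]
tcp_rot: [-0.0, 0.753, 0.658, 0.0]
ft_force: [0.3, -0.4, -9.0]
grip_width: 0.0587
```

Run:
```python
from h import *
to(.4460,.2347,.142,82.3)
```

```text
t 15.55 pos [0.4463 0.2351 0.1413] psi 82.4 w 0.0587 F [ 0.3 -0.4 -9. ] Tz [-0.01 -0.01 -0.04] q [ 0.34  0.33 -0.38  0.86  0.    2.04]
  travel cm [-0.04 -0.03 -0.07] twist deg [ 0.  -0.   0.1]
```

Emit:
apply_moves(
  increments=[
    {"gripper": 5,"travel": [0,0,0.12],"twist": [0,0,0]},
  ],
)

```text
time: 15.63
ee_pos: [0.4465, 0.2355, 0.1404]
tcp_rot: [-0.0, 0.753, 0.659, 0.001]
ft_force: [-6.2, 3.3, 8.4]
grip_width: 0.0587
```

Emit:
apply_moves(
  increments=[
    {"gripper": 5,"travel": [0,0,0.12],"twist": [0,0,0]},
  ],
)

```text
time: 15.72
ee_pos: [0.4465, 0.2356, 0.1403]
tcp_rot: [-0.0, 0.753, 0.659, 0.001]
ft_force: [-10.2, -2.2, 20.4]
grip_width: 0.0587
```

Emit:
apply_moves(
  increments=[
    {"gripper": 5,"travel": [0,0,0.1],"twist": [0,0,0]},
  ],
)

```text
time: 15.8
ee_pos: [0.4464, 0.2356, 0.1403]
tcp_rot: [-0.0, 0.753, 0.659, 0.001]
ft_force: [-4.3, -1.0, 5.2]
grip_width: 0.0588
```

Emit:
apply_moves(
  increments=[
    {"gripper": 8.5,"travel": [0,0,0],"twist": [0,0,0]},
    {"gripper": 8.5,"travel": [0,0,0],"twist": [0,0,0]},
    {"gripper": 8.5,"travel": [0,0,0],"twist": [0,0,0]},
    {"gripper": 8.5,"travel": [0,0,0],"twist": [0,0,0]},
    {"gripper": 8.5,"travel": [0,0,-1],"twist": [0,0,0]},
    {"gripper": 8.5,"travel": [0,0,-2],"twist": [0,0,0]},
    {"gripper": 8.5,"travel": [0,0,-3],"twist": [0,0,0]},
    {"gripper": 8.5,"travel": [0,0,-3],"twist": [0,0,0]},
    {"gripper": 3,"travel": [0,0,-3],"twist": [0,0,0]},
    {"gripper": 0,"travel": [0,0,-3.5],"twist": [0,0,0]},
    {"gripper": 0,"travel": [0,0,-3.5],"twist": [0,0,0]},
    {"gripper": 0,"travel": [0,0,0],"twist": [0,0,0]},
  ],
)

```text
time: 16.8
ee_pos: [0.4462, 0.2351, 0.3464]
tcp_rot: [0.001, 0.753, 0.658, 0.005]
ft_force: [0.8, -1.2, 0.1]
grip_width: 0.0385
```

Run:
```python
from h import *
to(.56,.40,.36,82)
```

```text
t 16.8 pos [0.4462 0.2351 0.3464] psi 82.4 w 0.0385 F [ 0.8 -1.2  0.1] Tz [-0.03  0.01 -0.05] q [0.34 0.21 0.01 1.36 0.   2.04]
  travel cm [17.87  9.1  -1.17] twist deg [ 0.5 -0.3  0.4]
```

Emit:
apply_moves(
  increments=[
    {"gripper": 0,"travel": [0,0,0],"twist": [0,0,-7]},
    {"gripper": 0,"travel": [0,0,0],"twist": [0,0,-7]},
    {"gripper": 0,"travel": [0,0,0],"twist": [0,0,-7]},
    {"gripper": 0,"travel": [0,0,0],"twist": [0,0,-7]},
    {"gripper": 0,"travel": [0,0,0],"twist": [0,0,-7]},
    {"gripper": 0,"travel": [0,0,0],"twist": [0,0,-7]},
    {"gripper": 0,"travel": [0,0,0],"twist": [0,0,-7]},
    {"gripper": 0,"travel": [0,0,0],"twist": [0,0,-7]},
    {"gripper": 0,"travel": [0,0,0],"twist": [0,0,-7]},
    {"gripper": 0,"travel": [0,0,0],"twist": [0,0,-7]},
    {"gripper": 0,"travel": [0,0,0],"twist": [0,0,-7]},
    {"gripper": 0,"travel": [0,0,0],"twist": [0,0,-7]},
  ],
)

```text
time: 17.8
ee_pos: [0.4478, 0.2355, 0.3612]
tcp_rot: [0.013, 0.103, 0.995, 0.007]
ft_force: [-0.1, -0.3, 0.2]
grip_width: 0.0005
```

Emit:
apply_moves(
  increments=[
    {"gripper": 0,"travel": [0,0,0],"twist": [0,0,-7]},
    {"gripper": 0,"travel": [0,0,0],"twist": [0,0,-7]},
    {"gripper": 0,"travel": [0,0,0],"twist": [0,0,-7]},
    {"gripper": 0,"travel": [0,0,0],"twist": [0,0,-5]},
    {"gripper": 0,"travel": [0,0,0],"twist": [0,0,0]},
  ],
)

```text
time: 18.22
ee_pos: [0.4478, 0.2354, 0.3655]
tcp_rot: [0.016, -0.133, 0.991, 0.004]
ft_force: [-0.2, 0.2, 0.7]
grip_width: 0.0
```

Run:
```python
from h import *
to(.582,.395,.345,194.7)
# refine pivot/bar/press from a bar mask check: save an unobstructed look later
```

```text
t 18.22 pos [0.4478 0.2354 0.3655] psi 195.3 w 0.0 F [-0.2  0.2  0.7] Tz [ 0.04 -0.01 -0.03] q [0.34 0.19 0.03 1.38 0.   0.07]
  travel cm [-17.09  11.84   2.67] twist deg [0.2 1.9 0.6]
```

Emit:
apply_moves(
  increments=[
    {"gripper": 0,"travel": [-2.8,1.95,0],"twist": [0,1.9,0]},
    {"gripper": 0,"travel": [-2.8,1.95,0],"twist": [0,0,0]},
    {"gripper": 0,"travel": [-2.8,1.95,0],"twist": [0,0,0]},
    {"gripper": 0,"travel": [-2.8,1.95,0],"twist": [0,0,0]},
    {"gripper": 0,"travel": [-2.8,1.95,0],"twist": [0,0,0]},
    {"gripper": 0,"travel": [-2.8,1.95,0],"twist": [0,0,0]},
    {"gripper": 0,"travel": [0,0,0],"twist": [0,0,0]},
  ],
)

```text
time: 18.8
ee_pos: [0.5783, 0.3931, 0.366]
tcp_rot: [-0.002, -0.121, 0.993, 0.001]
ft_force: [0.2, -0.7, -2.3]
grip_width: -0.0004
```

Run:
```python
from h import *
to(.582,.395,.216,194.7)
```

```text
t 18.8 pos [0.5783 0.3931 0.366 ] psi 193.9 w -0.0004 F [ 0.2 -0.7 -2.3] Tz [ 0.05  0.01 -0.04] q [0.49 0.68 0.8  1.69 0.   0.25]
  travel cm [-0.47  0.06 15.  ] twist deg [ 0.2 -0.3 -0.8]
```

Emit:
apply_moves(
  increments=[
    {"gripper": 0,"travel": [-0.4,0.2,2],"twist": [0,0,-0.8]},
    {"gripper": 0,"travel": [0,0,3],"twist": [0,0,0]},
    {"gripper": 0,"travel": [0,0,3],"twist": [0,0,0]},
    {"gripper": 0,"travel": [0,0,3],"twist": [0,0,0]},
    {"gripper": 0,"travel": [0,0,2],"twist": [0,0,0]},
    {"gripper": 0,"travel": [0,0,0],"twist": [0,0,0]},
  ],
)

```text
time: 19.3
ee_pos: [0.5827, 0.398, 0.2304]
tcp_rot: [-0.001, -0.119, 0.993, 0.002]
ft_force: [-0.4, 0.2, 0.3]
grip_width: -0.0
```

Run:
```python
from h import *
to(.582,.395,.216,194.7)
```

```text
t 19.3 pos [0.5827 0.398  0.2304] psi 193.7 w -0.0 F [-0.4  0.2  0.3] Tz [-0.04  0.1   0.01] q [0.49 0.66 0.41 1.32 0.   0.26]
  travel cm [ 0.13 -0.28  1.44] twist deg [ 0.2 -0.1 -1. ]
```

Emit:
apply_moves(
  increments=[
    {"gripper": 0,"travel": [0.1,-0.2,1.4],"twist": [0,0,-1]},
    {"gripper": 0,"travel": [0,-0.6,0],"twist": [0,0,0]},
    {"gripper": 0,"travel": [0,-0.6,0],"twist": [0,0,0]},
    {"gripper": 0,"travel": [0,-0.4,0],"twist": [0,0,0]},
  ],
)

```text
time: 19.63
ee_pos: [0.5859, 0.3794, 0.2204]
tcp_rot: [-0.001, -0.125, 0.992, 0.002]
ft_force: [0.9, 0.2, 0.7]
grip_width: -0.0
```

Emit:
apply_moves(
  increments=[
    {"gripper": 0,"travel": [-0.22,-1.28,0],"twist": [0,0,5]},
    {"gripper": 0,"travel": [-0.22,-1.28,0],"twist": [0,0,5]},
    {"gripper": 0,"travel": [-0.22,-1.28,0],"twist": [0,0,5]},
    {"gripper": 0,"travel": [-0.22,-1.28,0],"twist": [0,0,5]},
  ],
)

```text
time: 19.97
ee_pos: [0.6034, 0.3297, 0.228]
tcp_rot: [0.003, 0.056, 0.998, 0.005]
ft_force: [0.3, 0.9, 0.1]
grip_width: 0.0
```

```bash
cat >> h.py <<'E'
P=np.array([.4565,.3115])
def bar():
    s,psi=dq(); p=s['ee_pos'][:2]-P; a=np.arctan2(p[1],p[0]); r=np.hypot(*p)
    print('r',r.round(4),'ang deg',np.degrees(a).round(1),'psi-180',np.degrees(psi).round(1)%360-180,'z',s['ee_pos'][2].round(4),'F',s['ft_force'].round(1))
E
python3 - <<'E'
from h import *
bar()
phi=np.radians(-5.); b=np.array([np.cos(phi),np.sin(phi)]);n=np.array([-b[1],b[0]]);x=P+.145*b+.031*n
to(x[0],x[1],.216,175)
E
```

```text
r 0.148 ang deg 7.0 psi-180 -6.5 z 0.228 F [0.3 0.9 0.1]
t 19.97 pos [0.6034 0.3297 0.228 ] psi 173.5 w 0.0 F [0.3 0.9 0.1] Tz [ 0.16 -0.02  0.08] q [0.39 0.61 0.32 1.27 0.01 0.5 ]
  travel cm [-0.02 -0.    1.2 ] twist deg [ 0.6  0.3 -1.5]
```

Emit:
apply_moves(
  increments=[
    {"gripper": 0,"travel": [0,0,1],"twist": [0.6,0.3,-1.5]},
    {"gripper": 0,"travel": [-0.22,-1.28,0.15],"twist": [0,0,5]},
    {"gripper": 0,"travel": [-0.22,-1.28,0.15],"twist": [0,0,5]},
    {"gripper": 0,"travel": [-0.22,-1.28,0.15],"twist": [0,0,5]},
    {"gripper": 0,"travel": [-0.22,-1.28,0.15],"twist": [0,0,5]},
    {"gripper": 0,"travel": [-0.22,-1.28,0.15],"twist": [0,0,5]},
    {"gripper": 0,"travel": [-0.22,-1.28,0.15],"twist": [0,0,5]},
  ],
)

```text
time: 20.55
ee_pos: [0.6002, 0.2535, 0.2246]
tcp_rot: [0.009, 0.305, 0.952, 0.008]
ft_force: [-5.5, 3.8, 8.0]
grip_width: 0.0004
```

Run:
```python
from h import *
bar()
phi=np.radians(-36.); b=np.array([np.cos(phi),np.sin(phi)]);n=np.array([-b[1],b[0]]);x=P+.145*b+.031*n
to(x[0],x[1],.216,144)
im=save('top','t4')
cv2.imwrite('pics/t4c.png',cv2.resize(im[165:285,150:310,::-1],None,fx=5,fy=5,interpolation=cv2.INTER_CUBIC))
```

```text
r 0.1549 ang deg -22.0 psi-180 -35.5 z 0.2246 F [-5.5  3.8  8. ]
t 20.55 pos [0.6002 0.2535 0.2246] psi 144.5 w 0.0004 F [-5.5  3.8  8. ] Tz [ 0.71  1.2  -0.03] q [0.29 0.52 0.16 1.18 0.   0.91]
  travel cm [ 0.54 -0.67  0.84] twist deg [1.2 0.7 0.5]
```

View pics/t4c.png

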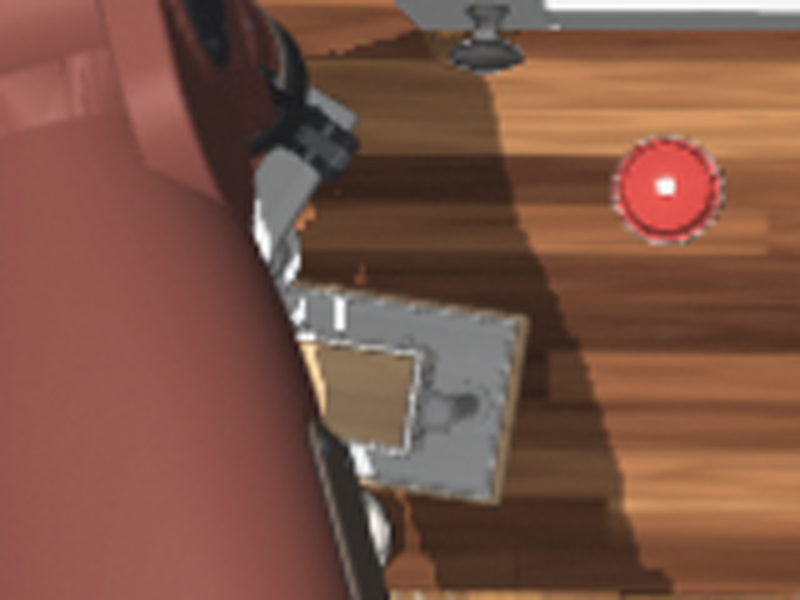

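```bash
python3 - <<'E'
from h import *
from scipy.spatial.transform import Rotation as Ro
s,psi=dq(); w,a,b,c=s['tcp_rot']; r=Ro.from_quat([a,b,c,w])
for n,v in dict(tip=[0,0,.011],tcp=[0,0,0],palm=[0,0,-.062]).items():
    X=s['ee_pos']+r.apply(v); print(n,X.round(4),((proj('top',X)-[150,165]+.4)*5).round(0), proj('scene',X).round(0))
for ph in (-28,-32,-36,-40):
    b=np.array([np.cos(np.radians(ph)),np.sin(np.radians(ph))]); n=np.array([-b[1],b[0]])
    print(ph,[((proj('top',[*(P+al*b+la*n),.22])-[150,165]+.4)*5).round(0)[0].tolist() for al,la in((.09,-.016),(.171,-.016),(.171,.016))])
E
python3 - <<'E'
import sys; sys.path.insert(0,'.')
from h import *
im=save('scene','/../..pics/s2') if 0 else snapshot('scene')
cv2.imwrite('pics/s2c.png',cv2.resize(im[150:290,140:340,::-1],None,fx=4,fy=4,interpolation=cv2.INTER_CUBIC))
E
```

```text
tip [0.5998 0.2516 0.2138] [[289. 106.]] [[231. 166.]]
tcp [0.5996 0.2515 0.2248] [[285. 105.]] [[230. 163.]]
palm [0.5982 0.251  0.2868] [[262.  95.]] [[229. 149.]]
-28 [[277.0, 237.0], [350.0, 105.0], [299.0, 77.0]]
-32 [[286.0, 245.0], [367.0, 118.0], [318.0, 87.0]]
-36 [[294.0, 253.0], [384.0, 132.0], [337.0, 97.0]]
-40 [[302.0, 262.0], [400.0, 148.0], [356.0, 109.0]]
```

View pics/s2c.png

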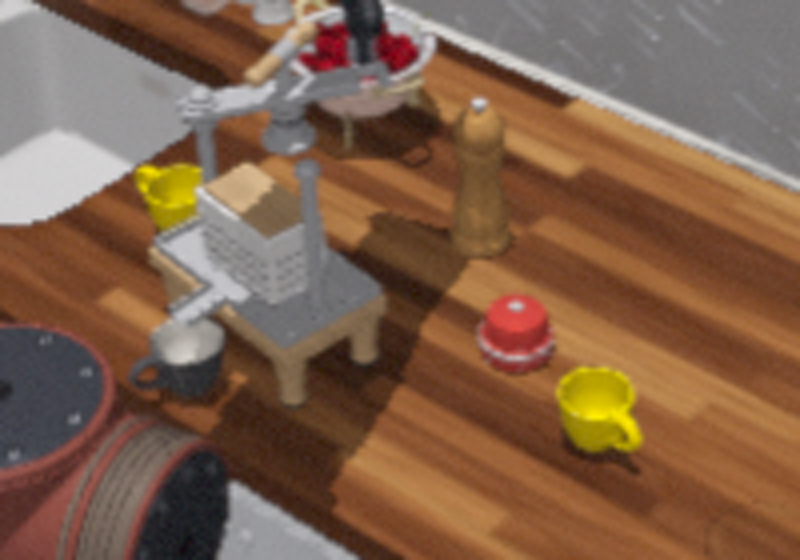

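The bar has turned to about −30° (its end corners are at crop (357,112) and (312,88) in the top view). The finger is on its trailing side. Something carries about 8 N vertically, so I'll read it again and ease up slightly.

Emit:
apply_moves(
  increments=[
    {"gripper": 0,"travel": [0,0,-0.2],"twist": [0,0,0]},
  ],
)

```text
time: 20.73
ee_pos: [0.6002, 0.2522, 0.2273]
tcp_rot: [0.01, 0.304, 0.953, 0.008]
ft_force: [-0.3, 0.1, -0.5]
grip_width: 0.0005
```

Emit:
apply_moves(
  increments=[
    {"gripper": 0,"travel": [0,0,-0.2],"twist": [0,0,0]},
  ],
)

```text
time: 20.82
ee_pos: [0.6007, 0.2525, 0.2302]
tcp_rot: [0.01, 0.302, 0.953, 0.008]
ft_force: [0.2, 0.8, -0.2]
grip_width: -0.0002
```

Emit:
apply_moves(
  increments=[
    {"gripper": 0,"travel": [0,0,-0.2],"twist": [0,0,0]},
  ],
)

```text
time: 20.9
ee_pos: [0.601, 0.2531, 0.2327]
tcp_rot: [0.011, 0.301, 0.953, 0.008]
ft_force: [0.0, 0.5, 0.0]
grip_width: 0.0002
```

Emit:
apply_moves(
  increments=[
    {"gripper": 0,"travel": [0.3,1.2,-0.5],"twist": [1.2,0.7,-5]},
    {"gripper": 0,"travel": [0.3,1.4,0],"twist": [0,0,0]},
    {"gripper": 0,"travel": [0,0,0],"twist": [0,0,0]},
  ],
)

```text
time: 21.15
ee_pos: [0.6103, 0.2799, 0.2393]
tcp_rot: [0.002, 0.255, 0.967, -0.001]
ft_force: [0.3, -0.1, 0.2]
grip_width: -0.0001
```

```bash
cat >> h.py <<'E'
def barto(phi,along,lat,z=.214):
    f=np.radians(phi); b=np.array([np.cos(f),np.sin(f)]);n=np.array([-b[1],b[0]])
    p=sensors.read_state()['ee_pos'][:2]-P; print('along',(p@b).round(4),'lat',(p@n).round(4))
    x=P+along*b+lat*n; to(x[0],x[1],z,phi+180)
E
python3 -c "
from h import *
barto(-30.5,.146,.05)"
```

```text
along 0.1486 lat 0.0508
t 21.15 pos [0.6103 0.2799 0.2393] psi 150.5 w -0.0001 F [ 0.3 -0.1  0.2] Tz [ 0.03 -0.01  0.05] q [ 0.32  0.58  0.29  1.28 -0.    0.84]
  travel cm [ 0.27 -0.08  2.53] twist deg [-0.   0.2  1. ]
```

Emit:
apply_moves(
  increments=[
    {"gripper": 0,"travel": [0.2,0,1.1],"twist": [0,0,1]},
    {"gripper": 0,"travel": [0,0,1.1],"twist": [0,0,0]},
    {"gripper": 0,"travel": [0,0,0.4],"twist": [0,0,0]},
    {"gripper": 0,"travel": [0,0,0],"twist": [0,0,0]},
  ],
)

```text
time: 21.48
ee_pos: [0.6092, 0.2823, 0.2122]
tcp_rot: [0.003, 0.26, 0.966, -0.001]
ft_force: [-0.0, -0.1, 0.3]
grip_width: 0.0
```

```bash
python3 -c "
from h import *
barto(-30.5,.146,.031)"
```

```text
along 0.1464 lat 0.0524
t 21.48 pos [0.6092 0.2823 0.2122] psi 149.8 w 0.0 F [-0.  -0.1  0.3] Tz [-0.02 -0.01  0.04] q [ 0.33  0.59  0.24  1.21 -0.    0.85]
  travel cm [ 0.05 -2.14 -0.18] twist deg [0.  0.3 0.3]
```

Emit:
apply_moves(
  increments=[
    {"gripper": 0,"travel": [0,-0.7,0],"twist": [0,0,0]},
    {"gripper": 0,"travel": [0,-0.7,0],"twist": [0,0,0]},
    {"gripper": 0,"travel": [0,-0.7,0],"twist": [0,0,0]},
    {"gripper": 0,"travel": [-0.2,-1.28,0.1],"twist": [0,0,5]},
    {"gripper": 0,"travel": [-0.2,-1.28,0.1],"twist": [0,0,5]},
    {"gripper": 0,"travel": [-0.2,-1.28,0.1],"twist": [0,0,5]},
  ],
)

```text
time: 21.98
ee_pos: [0.5803, 0.2263, 0.2104]
tcp_rot: [0.003, 0.386, 0.923, 0.001]
ft_force: [-0.5, 0.4, 0.1]
grip_width: 0.0001
```

```bash
python3 -c "
from h import *
bar();barto(-46,.146,.031)"
```

```text
r 0.1503 ang deg -34.5 psi-180 -45.400000000000006 z 0.2104 F [-0.5  0.4  0.1]
along 0.1473 lat 0.0299
t 21.98 pos [0.5803 0.2263 0.2104] psi 134.6 w 0.0001 F [-0.5  0.4  0.1] Tz [ 0.23 -0.01 -0.06] q [ 0.26  0.49  0.06  1.14 -0.    1.05]
  travel cm [ 0.12  0.11 -0.36] twist deg [0.3 0.3 0.6]
```

Emit:
apply_moves(
  increments=[
    {"gripper": 0,"travel": [-0.15,-1.28,0],"twist": [0,0,5]},
    {"gripper": 0,"travel": [-0.2,-1.28,0],"twist": [0,0,5]},
    {"gripper": 0,"travel": [-0.2,-1.28,0],"twist": [0,0,5]},
    {"gripper": 0,"travel": [-0.2,-1.28,0],"twist": [0,0,5]},
  ],
)

```text
time: 22.32
ee_pos: [0.5423, 0.1852, 0.2123]
tcp_rot: [0.005, 0.549, 0.836, 0.004]
ft_force: [0.1, 1.2, -0.1]
grip_width: 0.0002
```

```bash
python3 -c "
from h import *
bar();barto(-66,.146,.031)"
```

```text
r 0.1526 ang deg -55.8 psi-180 -66.5 z 0.2123 F [ 0.1  1.2 -0.1]
along 0.1502 lat 0.027
t 22.32 pos [0.5423 0.1852 0.2123] psi 113.5 w 0.0002 F [ 0.1  1.2 -0.1] Tz [ 0.18 -0.11 -0.03] q [ 0.2   0.39 -0.09  1.08 -0.    1.36]
  travel cm [ 0.43  0.4  -0.16] twist deg [ 0.6  0.2 -0.5]
```

Emit:
apply_moves(
  increments=[
    {"gripper": 0,"travel": [0.2,-1.28,0],"twist": [0.6,0,5]},
    {"gripper": 0,"travel": [-0.1,-1.28,0],"twist": [0,0,5]},
    {"gripper": 0,"travel": [-0.1,-1.28,0],"twist": [0,0,5]},
    {"gripper": 0,"travel": [-0.15,-1.1,0],"twist": [0,0,4]},
  ],
)

```text
time: 22.65
ee_pos: [0.4928, 0.1656, 0.2146]
tcp_rot: [0.003, 0.687, 0.727, 0.002]
ft_force: [1.3, 0.6, -0.3]
grip_width: 0.0001
```

```bash
python3 -c "
from h import *
bar();barto(-86,.146,.027)"
```

```text
r 0.1504 ang deg -76.0 psi-180 -86.8 z 0.2146 F [ 1.3  0.6 -0.3]
along 0.1481 lat 0.026
t 22.65 pos [0.4928 0.1656 0.2146] psi 93.2 w 0.0001 F [ 1.3  0.6 -0.3] Tz [ 0.15 -0.17 -0.01] q [ 0.19  0.29 -0.22  1.05 -0.    1.7 ]
  travel cm [0.21 0.1  0.06] twist deg [ 0.4  0.2 -0.8]
```

Now slow pushes until the post stops the bar.

Emit:
apply_moves(
  increments=[
    {"gripper": 0,"travel": [0.1,-0.6,0],"twist": [0,0,3]},
    {"gripper": 0,"travel": [0,-0.6,0],"twist": [0,0,2]},
    {"gripper": 0,"travel": [0,-0.5,0],"twist": [0,0,2]},
  ],
)

```text
time: 22.9
ee_pos: [0.4733, 0.1635, 0.2164]
tcp_rot: [0.005, 0.734, 0.679, 0.003]
ft_force: [1.3, 0.2, -0.0]
grip_width: 0.0001
```

Emit:
apply_moves(
  increments=[
    {"gripper": 0,"travel": [0,-0.4,0],"twist": [0,0,1]},
    {"gripper": 0,"travel": [0,-0.4,0],"twist": [0,0,1]},
  ],
)

```text
time: 23.07
ee_pos: [0.4658, 0.163, 0.2176]
tcp_rot: [0.006, 0.747, 0.665, 0.005]
ft_force: [21.5, -1.3, -16.3]
grip_width: 0.0
```

```bash
python3 -c "
from h import *
bar();barto(-97.7,.146,.027)"
```

```text
r 0.1488 ang deg -86.4 psi-180 -96.7 z 0.2176 F [ 21.5  -1.3 -16.3]
along 0.1459 lat 0.0291
t 23.07 pos [0.4658 0.163  0.2176] psi 83.3 w 0.0 F [ 21.5  -1.3 -16.3] Tz [-0.35 -4.74 -0.01] q [ 0.19  0.24 -0.3   1.02 -0.01  1.88]
  travel cm [-0.   -0.22  0.36] twist deg [0.9 0.  1. ]
```

Emit:
apply_moves(
  increments=[
    {"gripper": 0,"travel": [0,0.6,0],"twist": [0,0,0]},
    {"gripper": 0,"travel": [0,1,0],"twist": [0,0,0]},
    {"gripper": 0,"travel": [0,0,-3],"twist": [0,0,0]},
    {"gripper": 0,"travel": [0,0,-4],"twist": [0,0,0]},
    {"gripper": 0,"travel": [0,0,-4],"twist": [0,0,0]},
    {"gripper": 0,"travel": [-4,0,-2],"twist": [0,0,-7]},
    {"gripper": 3.5,"travel": [-4,0,0],"twist": [0,0,0]},
    {"gripper": 3.5,"travel": [-4,0,0],"twist": [0,0,0]},
    {"gripper": 3.5,"travel": [-4,0,0],"twist": [0,0,0]},
    {"gripper": 3.5,"travel": [-4,0,0],"twist": [0,0,0]},
  ],
)

```text
time: 23.9
ee_pos: [0.4791, -0.0359, 0.3534]
tcp_rot: [0.007, 0.702, 0.712, 0.006]
ft_force: [1.2, 0.0, 1.1]
grip_width: 0.0349
```

Emit:
apply_moves(
  increments=[
    {"gripper": 3.5,"travel": [0,0,0],"twist": [0,0,-7]},
    {"gripper": 3.5,"travel": [0,0,0],"twist": [0,0,-7]},
    {"gripper": 3.5,"travel": [0,0,0],"twist": [0,0,-7]},
    {"gripper": 3.5,"travel": [0,0,0],"twist": [0,0,-7]},
    {"gripper": 3.5,"travel": [0,0,0],"twist": [0,0,-7]},
    {"gripper": 3.5,"travel": [0,0,0],"twist": [0,0,-7]},
    {"gripper": 3.5,"travel": [0,0,0],"twist": [0,0,-7]},
    {"gripper": 3.5,"travel": [0,0,0],"twist": [0,0,-7]},
    {"gripper": 3.5,"travel": [0,0,0],"twist": [0,0,-7]},
    {"gripper": 3.5,"travel": [0,0,0],"twist": [0,0,-7]},
    {"gripper": 3.5,"travel": [0,0,0],"twist": [0,0,-7]},
    {"gripper": 3.5,"travel": [0,0,0],"twist": [0,0,-7]},
  ],
)

```text
time: 24.9
ee_pos: [0.4828, -0.0513, 0.3536]
tcp_rot: [0.007, 0.031, 0.999, -0.001]
ft_force: [-0.4, 1.0, 0.0]
grip_width: 0.0349
```

Run:
```python
from h import *
to(.4464,.238,.33,305.8)
im=save('top','t5')
cv2.imwrite('pics/t5c.png',cv2.resize(im[190:290,165:285,::-1],None,fx=6,fy=6,interpolation=cv2.INTER_CUBIC))
```

```text
t 24.9 pos [ 0.4828 -0.0513  0.3536] psi 176.5 w 0.0349 F [-0.4  1.   0. ] Tz [-0.02  0.02 -0.02] q [-0.26  0.17 -0.03  1.36  0.   -0.2 ]
  travel cm [ 5.45 28.66  2.24] twist deg [  -1.     0.4 -129.3]
```

View pics/t5c.png

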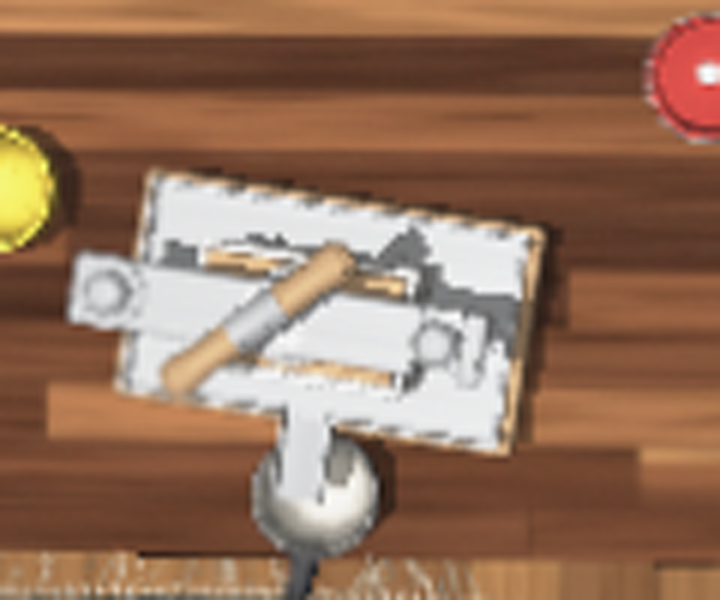

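The bar is home, with the other post at (437,342) sitting in its notch. The mould lies square under it, and the T runs from (343,255) to (175,385).

Run:
```python
from h import *
P6=np.array([[343,256],[176,385],[258,320],[108,291],[437,342]])/6+[165,190]-.42
X=onz('top',P6[:3],.263)[:,:2];d=X[0]-X[1];print(X,X[:2].mean(0),'ang',np.degrees(np.arctan2(d[1],d[0])),np.linalg.norm(d))
Y=onz('top',P6[3:],.235)[:,:2];print(Y,Y.mean(0))
```

```text
[[0.47466038 0.20193386]
 [0.41802449 0.27394763]
 [0.44660512 0.23850671]] [0.44634244 0.23794074] ang -51.8163906537244 0.09161663339125306
[[0.45773345 0.31155566]
 [0.43728706 0.16420036]] [0.44751025 0.23787801]
```

Emit:
apply_moves(
  increments=[
    {"gripper": 5,"travel": [0,0,0],"twist": [0,0,-7]},
    {"gripper": 5,"travel": [0,0,0],"twist": [0,0,-7]},
    {"gripper": 5,"travel": [0,0,0],"twist": [0,0,-7]},
    {"gripper": 5,"travel": [0,0,0],"twist": [0,0,-7]},
    {"gripper": 5,"travel": [0,0,0],"twist": [0,0,-7]},
    {"gripper": 5,"travel": [0,0,0],"twist": [0,0,-7]},
    {"gripper": 5,"travel": [0,0,0],"twist": [0,0,-7]},
    {"gripper": 5,"travel": [0,0,0],"twist": [0,0,-7]},
    {"gripper": 5,"travel": [0,0,0],"twist": [0,0,-7]},
    {"gripper": 5,"travel": [0,0,0],"twist": [0,0,-7]},
    {"gripper": 5,"travel": [0,0,0],"twist": [0,0,-7]},
    {"gripper": 5,"travel": [0,0,0],"twist": [0,0,-7]},
  ],
)

```text
time: 25.95
ee_pos: [0.4857, -0.0548, 0.3535]
tcp_rot: [0.004, -0.655, 0.755, -0.004]
ft_force: [0.2, -0.6, -0.0]
grip_width: 0.0499
```

Emit:
apply_moves(
  increments=[
    {"gripper": 5,"travel": [0,0,0],"twist": [0,0,-7]},
    {"gripper": 5,"travel": [0,0,0],"twist": [0,0,-7]},
    {"gripper": 5,"travel": [0,0,0],"twist": [0,0,-7]},
    {"gripper": 5,"travel": [0,0,0],"twist": [0,0,-7]},
    {"gripper": 5,"travel": [0,0,0],"twist": [0,0,-7]},
    {"gripper": 5,"travel": [0,0,0],"twist": [0,0,-7]},
    {"gripper": 5,"travel": [0,0,0],"twist": [0,0,-5]},
    {"gripper": 5,"travel": [0,0,0],"twist": [0,0,0]},
  ],
)

```text
time: 26.62
ee_pos: [0.4877, -0.057, 0.3534]
tcp_rot: [-0.002, 0.907, -0.421, 0.004]
ft_force: [0.1, 0.8, 0.2]
grip_width: 0.0499
```

Run:
```python
from h import *
to(.4466,.2381,.33,308.2)
```

```text
t 26.62 pos [ 0.4877 -0.057   0.3534] psi 310.2 w 0.0499 F [0.1 0.8 0.2] Tz [-0.01 -0.02  0.05] q [-0.27  0.18 -0.01  1.37  0.   -2.54]
  travel cm [-25.21 -15.88   2.35] twist deg [-0.4 -0.2  2. ]
```

Emit:
apply_moves(
  increments=[
    {"gripper": 5,"travel": [-3.1,-1.95,0],"twist": [0,0,2]},
    {"gripper": 5,"travel": [-3.1,-1.95,0],"twist": [0,0,0]},
    {"gripper": 5,"travel": [-3.1,-1.95,0],"twist": [0,0,0]},
    {"gripper": 5,"travel": [-3.1,-1.95,0],"twist": [0,0,0]},
    {"gripper": 5,"travel": [-3.1,-1.95,0],"twist": [0,0,0]},
    {"gripper": 5,"travel": [-3.1,-1.95,0],"twist": [0,0,0]},
    {"gripper": 5,"travel": [-3.1,-1.95,0],"twist": [0,0,0]},
    {"gripper": 5,"travel": [-3.1,-1.95,0],"twist": [0,0,0]},
    {"gripper": 5,"travel": [0,0,0],"twist": [0,0,0]},
    {"gripper": 5,"travel": [0,0,0],"twist": [0,0,0]},
  ],
)

```text
time: 27.45
ee_pos: [0.4636, 0.2453, 0.3525]
tcp_rot: [-0.003, 0.885, -0.465, 0.003]
ft_force: [-0.1, -0.6, 1.1]
grip_width: 0.0497
```

Run:
```python
from h import *
to(.4466,.2381,.30,308.2)
```

```text
t 27.45 pos [0.4636 0.2453 0.3525] psi 304.5 w 0.0497 F [-0.1 -0.6  1.1] Tz [-0.03 -0.04 -0.05] q [ 0.35  0.25  0.08  1.39 -0.   -1.83]
  travel cm [-0.39  1.85  5.24] twist deg [-0.4 -0.2 -3.7]
```

Emit:
apply_moves(
  increments=[
    {"gripper": 5,"travel": [-0.4,1.85,0],"twist": [0,0,-3.7]},
    {"gripper": 5,"travel": [0,0,2],"twist": [0,0,0]},
    {"gripper": 5,"travel": [0,0,2],"twist": [0,0,0]},
    {"gripper": 5,"travel": [0,0,1],"twist": [0,0,0]},
    {"gripper": 5,"travel": [0,0,0],"twist": [0,0,0]},
  ],
)

```text
time: 27.87
ee_pos: [0.4474, 0.2357, 0.3011]
tcp_rot: [-0.003, 0.896, -0.444, 0.003]
ft_force: [-0.4, 0.2, -0.1]
grip_width: 0.0499
```

Run:
```python
from h import *
to(.4466,.2381,.249,308.2)
```

```text
t 27.87 pos [0.4474 0.2357 0.3011] psi 307.3 w 0.0499 F [-0.4  0.2 -0.1] Tz [0.06 0.01 0.01] q [ 0.34  0.22 -0.09  1.25 -0.   -1.88]
  travel cm [-0.26 -0.04  5.21] twist deg [-0.4 -0.2 -0.9]
```

Emit:
apply_moves(
  increments=[
    {"gripper": 5,"travel": [-0.25,0,0],"twist": [-0.4,-0.2,-0.9]},
    {"gripper": 5,"travel": [0,0,1.7],"twist": [0,0,0]},
    {"gripper": 5,"travel": [0,0,1.7],"twist": [0,0,0]},
    {"gripper": 5,"travel": [0,0,1.2],"twist": [0,0,0]},
    {"gripper": 5,"travel": [0,0,0],"twist": [0,0,0]},
  ],
)

```text
time: 28.28
ee_pos: [0.4486, 0.2355, 0.2574]
tcp_rot: [-0.001, 0.898, -0.441, 0.001]
ft_force: [-0.5, 0.5, -0.1]
grip_width: 0.0499
```

Run:
```python
from h import *
to(.4466,.2381,.249,308.2)
```

```text
t 28.28 pos [0.4486 0.2355 0.2574] psi 307.7 w 0.0499 F [-0.5  0.5 -0.1] Tz [-0.03 -0.03 -0.02] q [ 0.34  0.25 -0.18  1.15  0.   -1.89]
  travel cm [-0.33  0.    0.84] twist deg [-0.2 -0.1 -0.5]
```

Emit:
apply_moves(
  increments=[
    {"gripper": 5,"travel": [-0.3,0,0.4],"twist": [0,0,-0.5]},
    {"gripper": 5,"travel": [0,0,0.4],"twist": [0,0,0]},
    {"gripper": 5,"travel": [0,0,0],"twist": [0,0,0]},
    {"gripper": 1,"travel": [0,0,0],"twist": [0,0,0]},
    {"gripper": 0,"travel": [0,0,0],"twist": [0,0,0]},
    {"gripper": 0,"travel": [0,0,0],"twist": [0,0,0]},
    {"gripper": 0,"travel": [0,0,0],"twist": [0,0,0]},
    {"gripper": 0,"travel": [0,0,0],"twist": [0,0,0]},
    {"gripper": 0,"travel": [0,0,0],"twist": [0,0,0]},
    {"gripper": 0,"travel": [0,0,0],"twist": [0,0,0]},
  ],
)

```text
time: 29.12
ee_pos: [0.4489, 0.238, 0.253]
tcp_rot: [-0.003, 0.899, -0.438, 0.003]
ft_force: [-0.8, 0.0, -1.3]
grip_width: 0.0148
```

Run:
```python
from h import *
to(.4466,.2381,.249,308.2)
```

```text
t 29.12 pos [0.4489 0.238  0.253 ] psi 308.1 w 0.0148 F [-0.8  0.  -1.3] Tz [-0.12  0.   -0.07] q [ 0.34  0.25 -0.18  1.13 -0.   -1.89]
  travel cm [-0.15  0.18  0.4 ] twist deg [-0.4 -0.1 -0.1]
```

Emit:
apply_moves(
  increments=[
    {"gripper": 0,"travel": [0,0,0.03],"twist": [0,0,4]},
    {"gripper": 0,"travel": [0,0,0.03],"twist": [0,0,5]},
    {"gripper": 0,"travel": [0,0,0.03],"twist": [0,0,5]},
    {"gripper": 0,"travel": [0,0,0.03],"twist": [0,0,5]},
  ],
)

```text
time: 29.45
ee_pos: [0.4484, 0.2378, 0.2522]
tcp_rot: [-0.003, 0.812, -0.584, 0.002]
ft_force: [-0.3, 0.3, 0.0]
grip_width: 0.0149
```

Run:
```python
from h import *
to(.4480,.2381,.251,288)
```

```text
t 29.45 pos [0.4484 0.2378 0.2522] psi 288.5 w 0.0149 F [-0.3  0.3  0. ] Tz [-0.19  0.13  0.09] q [ 0.34  0.25 -0.19  1.13 -0.   -1.55]
  travel cm [-0.04  0.03  0.12] twist deg [-0.4 -0.   0.5]
```

Emit:
apply_moves(
  increments=[
    {"gripper": 0,"travel": [0,0,0.03],"twist": [0,0,6]},
    {"gripper": 0,"travel": [0,0,0.03],"twist": [0,0,6]},
    {"gripper": 0,"travel": [0,0,0.03],"twist": [0,0,6]},
    {"gripper": 0,"travel": [0,0,0.03],"twist": [0,0,6]},
    {"gripper": 0,"travel": [0,0,0.03],"twist": [0,0,6]},
    {"gripper": 0,"travel": [0,0,0.03],"twist": [0,0,6]},
    {"gripper": 0,"travel": [0,0,0.03],"twist": [0,0,6]},
    {"gripper": 0,"travel": [0,0,0.03],"twist": [0,0,6]},
  ],
)

```text
time: 30.12
ee_pos: [0.4468, 0.2379, 0.2501]
tcp_rot: [0.002, -0.487, 0.873, -0.0]
ft_force: [-0.6, 1.2, 0.6]
grip_width: 0.0147
```

Run:
```python
from h import *
to(.4484,.2378,.25,240)
```

```text
t 30.12 pos [0.4468 0.2379 0.2501] psi 238.3 w 0.0147 F [-0.6  1.2  0.6] Tz [0.01 0.12 0.15] q [ 0.34  0.25 -0.19  1.13  0.   -0.67]
  travel cm [-0.07 -0.14  0.01] twist deg [-0.1  0.2 -1.7]
```

Emit:
apply_moves(
  increments=[
    {"gripper": 0,"travel": [0,0,0.03],"twist": [0,0,6]},
    {"gripper": 0,"travel": [0,0,0.03],"twist": [0,0,6]},
    {"gripper": 0,"travel": [0,0,0.03],"twist": [0,0,6]},
    {"gripper": 0,"travel": [0,0,0.03],"twist": [0,0,6]},
    {"gripper": 0,"travel": [0,0,0.03],"twist": [0,0,6]},
    {"gripper": 0,"travel": [0,0,0.03],"twist": [0,0,6]},
    {"gripper": 0,"travel": [0,0,0.03],"twist": [0,0,6]},
    {"gripper": 0,"travel": [0,0,0.03],"twist": [0,0,6]},
  ],
)

```text
time: 30.78
ee_pos: [0.4459, 0.2391, 0.248]
tcp_rot: [0.002, -0.07, 0.998, 0.002]
ft_force: [0.2, 1.4, -0.7]
grip_width: 0.0146
```

Run:
```python
from h import *
to(.4468,.2378,.248,190)
```

```text
t 30.78 pos [0.4459 0.2391 0.248 ] psi 188.0 w 0.0146 F [ 0.2  1.4 -0.7] Tz [-0.02  0.06  0.12] q [ 0.35  0.25 -0.2   1.12  0.    0.21]
  travel cm [-0.07 -0.15 -0.  ] twist deg [ 0.2  0.2 -2. ]
```

Emit:
apply_moves(
  increments=[
    {"gripper": 0,"travel": [0,0,0.03],"twist": [0,0,6]},
    {"gripper": 0,"travel": [0,0,0.03],"twist": [0,0,6]},
    {"gripper": 0,"travel": [0,0,0.03],"twist": [0,0,6]},
    {"gripper": 0,"travel": [0,0,0.03],"twist": [0,0,6]},
  ],
)

```text
time: 31.12
ee_pos: [0.4458, 0.24, 0.247]
tcp_rot: [0.001, 0.149, 0.989, 0.002]
ft_force: [1.0, 1.3, -1.4]
grip_width: 0.0147
```

Run:
```python
from h import *
to(.4468,.2378,.248,160)
```

```text
t 31.12 pos [0.4458 0.24   0.247 ] psi 162.9 w 0.0147 F [ 1.   1.3 -1.4] Tz [-0.02 -0.01  0.21] q [ 0.35  0.25 -0.2   1.12  0.    0.65]
  travel cm [-0.16 -0.18 -0.11] twist deg [0.3 0.1 2.9]
```

Emit:
apply_moves(
  increments=[
    {"gripper": 0,"travel": [0,0,0.03],"twist": [0,0,6]},
    {"gripper": 0,"travel": [0,0,0.03],"twist": [0,0,6]},
    {"gripper": 0,"travel": [0,0,0.03],"twist": [0,0,6]},
    {"gripper": 0,"travel": [0,0,0.03],"twist": [0,0,6]},
  ],
)

```text
time: 31.45
ee_pos: [0.4461, 0.2407, 0.2459]
tcp_rot: [0.001, 0.36, 0.933, 0.003]
ft_force: [1.1, 1.2, -0.9]
grip_width: 0.0149
```

Run:
```python
from h import *
to(.4468,.2378,.248,135)
```

```text
t 31.45 pos [0.4461 0.2407 0.2459] psi 137.8 w 0.0149 F [ 1.1  1.2 -0.9] Tz [-0.01 -0.03  0.18] q [ 0.35  0.25 -0.2   1.12  0.    1.09]
  travel cm [-0.24 -0.17 -0.21] twist deg [ 0.4 -0.1  2.8]
```

Emit:
apply_moves(
  increments=[
    {"gripper": 0,"travel": [0,0,0.02],"twist": [0,0,4]},
    {"gripper": 0,"travel": [0,0,0.02],"twist": [0,0,4]},
    {"gripper": 0,"travel": [0,0,0.02],"twist": [0,0,4]},
    {"gripper": 0,"travel": [0,0,0],"twist": [0,0,0]},
  ],
)

```text
time: 31.78
ee_pos: [0.4465, 0.241, 0.2454]
tcp_rot: [0.001, 0.463, 0.887, 0.004]
ft_force: [1.2, 1.1, -1.0]
grip_width: 0.0147
```

Run:
```python
from h import *
to(.4468,.2378,.248,125)
for _ in range(3): snapshot('top'); print(sensors.read_state()['ft_torque'].round(2))
```

```text
t 31.78 pos [0.4465 0.241  0.2454] psi 124.9 w 0.0147 F [ 1.2  1.1 -1. ] Tz [-0.24  0.06 -0.01] q [ 0.35  0.25 -0.2   1.11  0.    1.31]
  travel cm [-0.28 -0.16 -0.26] twist deg [ 0.4 -0.1 -0.1]
[-0.1   0.07 -0.06]
[-0.14  0.09 -0.01]
[-0.12  0.07  0.02]
```

The handle has turned 183°, and the turning torque rose from about 0.1 to about 0.2 N m. I'll release, retreat and check.

Emit:
apply_moves(
  increments=[
    {"gripper": 5,"travel": [0,0,0],"twist": [0,0,0]},
    {"gripper": 5,"travel": [0,0,0],"twist": [0,0,0]},
    {"gripper": 5,"travel": [0,0,0],"twist": [0,0,0]},
    {"gripper": 5,"travel": [0,0,0],"twist": [0,0,0]},
    {"gripper": 5,"travel": [0,0,-1],"twist": [0,0,0]},
    {"gripper": 5,"travel": [0,0,-2],"twist": [0,0,0]},
    {"gripper": 5,"travel": [0,0,-3],"twist": [0,0,0]},
    {"gripper": 5,"travel": [0,0,-4],"twist": [0,0,0]},
  ],
)

```text
time: 32.6
ee_pos: [0.4423, 0.2391, 0.3438]
tcp_rot: [-0.004, 0.458, 0.889, -0.001]
ft_force: [0.4, 1.1, 0.3]
grip_width: 0.0498
```

Run:
```python
from h import *
to(.46,-.1,.36,125)
```

```text
t 32.6 pos [0.4423 0.2391 0.3438] psi 125.5 w 0.0498 F [0.4 1.1 0.3] Tz [ 0.02 -0.1  -0.03] q [0.35 0.22 0.01 1.37 0.   1.3 ]
  travel cm [-28.62 -18.27  -1.69] twist deg [-0.3 -0.3  0.5]
```

Emit:
apply_moves(
  increments=[
    {"gripper": 5,"travel": [-3,-1.9,0],"twist": [0,0,0]},
    {"gripper": 5,"travel": [-3,-1.9,0],"twist": [0,0,0]},
    {"gripper": 5,"travel": [-3,-1.9,0],"twist": [0,0,0]},
    {"gripper": 5,"travel": [-3,-1.9,0],"twist": [0,0,0]},
    {"gripper": 5,"travel": [-3,-1.9,0],"twist": [0,0,0]},
    {"gripper": 5,"travel": [-3,-1.9,0],"twist": [0,0,0]},
    {"gripper": 5,"travel": [-3,-1.9,0],"twist": [0,0,0]},
    {"gripper": 5,"travel": [-3,-1.9,0],"twist": [0,0,0]},
    {"gripper": 5,"travel": [-3,-1.9,0],"twist": [0,0,0]},
    {"gripper": 5,"travel": [0,0,0],"twist": [0,0,0]},
  ],
)

```text
time: 33.43
ee_pos: [0.4661, -0.0907, 0.3615]
tcp_rot: [0.007, 0.453, 0.892, 0.007]
ft_force: [-0.6, -0.1, -0.2]
grip_width: 0.05
```

Run:
```python
from h import *
a=save('scene','s6');b=save('top','t6')
c=lambda im,y,x,h,w,f:cv2.resize(im[y:y+h,x:x+w,::-1],None,fx=f,fy=f,interpolation=cv2.INTER_CUBIC)
L=c(b,190,165,100,130,6)[:600,:780]
S=c(a,150,165,110,110,3.6)
L=cv2.resize(L,(400,308)); S=cv2.resize(S,(400,400))
o=np.zeros((400,800,3),np.uint8); o[:308,:400]=L; o[:,400:]=S
cv2.imwrite('pics/f.png',o); print(sensors.read_state()['time'])
```

```text
33.5333
```

View pics/f.png

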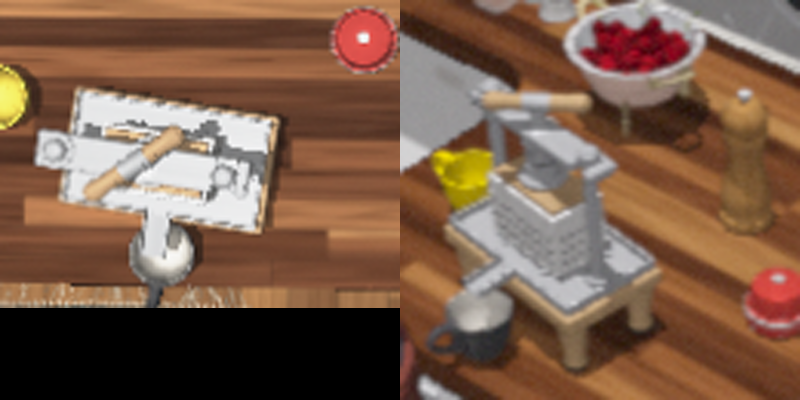

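The final view shows everything in place. The bar is home with the post in its notch, the foot sits on the follower, the mould is square on the ribs, and the cup is upright under the spout at left (162,250). The T has turned about half a turn, and the timer, mill and yellow cup are where they were.

```bash
python3 -c "
from h import *
bot.sign_off()"
```

```text
the job is handed in; nothing more can be done
```

The cheese press is set up as asked and I handed the job in at about 33.5 s of the 72 s allowed.

**What I did, in the order asked:**
- **Cup:** the dark cup stands upright on the worktop, centred under the spout tip.
- **Mould:** it sits on the ribs, its long side from post to post. My last pose reading before release was within about 1 mm and 1° of the target, itself measured from the images to about 2 mm.
- **Bar:** I pushed it round until it stopped hard against the other post, at about 21 N.
- **T-handle:** I turned it 183° clockwise. By the given starting range that puts the screw at about 3.5 to 4.0 rad, past the 2.8 rad clamping point. Then I let go and moved the arm clear.

**Last checks:** the final pictures show the foot on the follower, the post in the bar's notch and the cup still upright. In the part of the scene they cover, the timer, pepper mill and nearby yellow cup look undisturbed. The spoon and the other yellow cup were outside that last picture, so I did not check them at the end.

**What went wrong or is less certain:**
- During the bar push the fingertips rode up onto the bar with about 8 N. I backed off and pushed again lower down.
- The cup touched down with a brief 29 N load.
- The turning torque rose only noisily, from about 0.1 to 0.2 N m. The spring's compression comes from the turn angle; I had no direct reading of it.

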